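# Heft the collection tins and show the fullest to the scanner

### The arm

A 6-joint arm with a two-finger parallel gripper is mounted at the origin on the work surface. World frame = base frame: x ahead of the robot, y to its left, z up, the work surface at z = 0. Lengths are in m, angles in rad, forces in N, time in s.
With the tool pointing down it reaches from about 0.35 to 0.775 m from the base axis. Payload 7.3 kg.
Tool frame: the origin (TCP) lies on the centre line of the jaws, within the pads' length; the fingertips stand 14 mm ahead of it and the grasp point (between the pads) lies 5 mm behind it; z points along the fingers, y is the direction in which the jaws open and shut (so a half turn about z gives the same grasp; the last joint's range is limited). The gripper opens to 92 mm and grips with 3 to 60 N. Pads are 19 mm wide; open, the fingers measure 130 mm over their backs; the gripper's body (75 mm by 190 mm) begins 47 mm behind the grasp point.
Start: joints at [1.058, 0.342, 1.524, -0, 1.275, -0.146], TCP at [0.188, 0.49, 0.241] pointing down, gripper open.
Joint ranges: [-2.53, 2.53], [-0.77, 2.02], [0.04, 2.7], [-1, 4.14], [0.28, 2.66], [-3.11, 3.11]. Speed limits (rad/s): [2.57, 2.57, 3.14, 3.14, 3.14, 3.14].

### API

Orientations are given as [roll, pitch, yaw] about the fixed x, y, z axes, in that order (R = Rz(yaw) Ry(pitch) Rx(roll)).
In Python, from cell import telemetry, cams, robot gives the robot as it stands.
- The arm moves only by the tool servo_tool, never from a script. Its argument "targets" is text: rows parted by semicolons, each of 4 numbers parted by spaces: the shift along the tool's x, y, z in mm, then the turn about the tool's z in rad. In form: x y z yaw; .... A call has 1 to 20 rows; each row shifts and turns the pose as measured when the row begins, along the tool's axes as they then stand; what a row does not reach is not made up. A row lasts 1/8 s, in which the tool goes at most 62.5 mm and 10.7 degrees, less where a joint would pass 70% of its speed; a pose out of reach is approached as far as the arm can. A call with a gripper value outside its range is refused whole. "hand" is the opening, from 0 (shut) to 1 (fully open), set as the call begins (left out, the last holds). The fingers move at their own pace and stop on an object; "squeeze" is the grip in N (left out, the last holds). Time passes only in rows, so rows that do not move let the fingers close. It gives the time, the measured TCP pose, the force and the opening at its end, in the units of the state.
- telemetry.observe(): the state, without advancing time (a new reading comes with each control period).
- cams.read_camera(name): name is "scene" or "side" or "wrist"; returns a dict with "color" (480x640x3 uint8, red, green, blue), "K" (3x3 intrinsics, pixels), "k1" (the pictures are not rectified: a ray, as slopes to the right and down, at radius r is drawn at 1 + k1 r^2 times it, then the intrinsics apply), "R" (3x3) and "t" (3): a world point X has camera coordinates R X + t. Camera axes: x right, y down, z forward; pixel columns grow to the right and rows downward; lengths in m; the calibration is good to about 2 mm. A picture is of the moment at which its call begins. There is no depth.
- robot.hand_in(): hands the job in, once; it reports no verdict.
Trained networks look in a picture, given as the dict that the camera call returned (one of the last four; its "shot" number tells which), for a name from the list of things; names that differ only in an ending like _2 or _b are one class to them, and where a whole thing is asked for, a point or a joint stands for the part that bears it (a point fixed in the world has none). Each returns a list of dicts, best first, with "score" (0 to 1); they miss things now and then, are a little off and sometimes report something else, mostly with a low value. They report only what shows in the picture. A call takes as long as a camera call.
- cams.cut_out(picture, query): "region" (480x640 bool, what is visible of it) and "extent" ([centre column, centre row, width, height] in pixels, round what is visible of it).
The state is a dict: "time": time; "qpos": joint angles; "qvel": joint speeds; "joint_efforts": joint torques, N m; "tool_pos": TCP position; "tool_rot": TCP orientation; "contact_force": force on the tool from outside, world axes, zero at the start; "torque": the same for the moment, N m; "opening": finger opening in m.
Only numpy, scipy, OpenCV 4.12 (cv2) and the standard library are available. Lean on these libraries where they do the work, as an engineer would, in place of code of your own. Each camera call takes 0.05 s, during which the arm holds its last target.

### The job

Three identical closed collection tins are back from the stalls, and only their weight tells which holds the most coins: lift each one clear of the desk in turn to feel its weight, setting it down upright on its own spot before you lift another. Then hold the heaviest tin up to the barcode scanner to book it in, upright and still, its barcode label facing the reading window squarely at the window's height, about 10 cm in front of it. Finish while still holding it there (do not put it down or let go), with the two other tins standing on their spots and everything else on the desk left alone.

Things in the scene. Friction and masses are not known exactly. Their poses are not given: they have to be found in the camera images.
- tin_a_mid (a point): centre, 45 mm above the foot, of a closed plain grey steel collection tin standing upright: cylinder 62 mm across, 90 mm tall, one of three that look alike. z up its axis; x points out through the middle of its white barcode label (50 wide x 40 mm high, its middle 31 mm out and 13 mm below this point; wall above it free to grip). Weight unknown, 0.2 to 0.7 kg; the heaviest is at least 100 g above the others.
- tin_b_mid (a point): centre, 45 mm above the foot, of a closed plain grey steel collection tin standing upright: cylinder 62 mm across, 90 mm tall, one of three that look alike. z up its axis; x points out through the middle of its white barcode label (50 wide x 40 mm high, its middle 31 mm out and 13 mm below this point; wall above it free to grip). Weight unknown, 0.2 to 0.7 kg; the heaviest is at least 100 g above the others.
- tin_c_mid (a point): centre, 45 mm above the foot, of a closed plain grey steel collection tin standing upright: cylinder 62 mm across, 90 mm tall, one of three that look alike. z up its axis; x points out through the middle of its white barcode label (50 wide x 40 mm high, its middle 31 mm out and 13 mm below this point; wall above it free to grip). Weight unknown, 0.2 to 0.7 kg; the heaviest is at least 100 g above the others.
- tin_a: the same tin as tin_a_mid: origin at the centre of its foot, axes as there (x out through the label). Its flat lid has a dark coin slot 32 mm long along y, and a paper seal strip 14 mm wide that runs from the lid over its edge on the label side.
- tin_b: the same tin as tin_b_mid: origin at the centre of its foot, axes as there (x out through the label). Its flat lid has a dark coin slot 32 mm long along y, and a paper seal strip 14 mm wide that runs from the lid over its edge on the label side.
- tin_c: the same tin as tin_c_mid: origin at the centre of its foot, axes as there (x out through the label). Its flat lid has a dark coin slot 32 mm long along y, and a paper seal strip 14 mm wide that runs from the lid over its edge on the label side.
- scanner: hands-free barcode scanner fixed to the desk: a round black base 104 mm across, a thin neck and an upright grey head (62 deep x 84 wide x 96 mm high, top 198 mm above the desk). Origin at the centre of the base's underside on the desk; z up; its upright reading window looks along -x of this frame, about towards the robot.
- scanner_window (a point): centre of the scanner's dark red reading window (62 wide x 68 mm high), 150 mm above the desk; axes as the scanner's: the window looks along -x, y to the side, z up.
- stapler: black desk stapler 130 x 36 x 57 mm, loose; origin at the centre of its underside, x along its length. Bystander.
- stamp: rubber stamp with a turned wooden handle, 36 x 78 mm foot (long side along its y), 80 mm tall, loose; origin at the centre of its foot. Bystander.
- calculator: flat grey desk calculator 150 x 105 x 18 mm, loose; origin at the centre of its underside, x along its length. Bystander.
- tape_dispenser: blue desk tape dispenser 150 x 62 mm, 96 mm tall, loose; origin at the centre of its underside, x along its length. Bystander.
- pen_cup: dark steel pen cup 78 mm across, 150 mm tall with its pens, loose; origin at the centre of its foot. Bystander.
- mug: white mug 80 mm across, 92 mm tall, handle along its y, loose; origin at the centre of its foot. Bystander.
- spray_bottle: clear spray bottle 72 mm across, 205 mm tall, loose; origin at the centre of its foot. Bystander.

How it is judged:
On the way, in this order (a step that is already met when the one before it is completed fails the run):
1. a first tin is lifted clear of the desk (height (world z) of any of tin_a_mid, tin_b_mid, tin_c_mid above 0.06 m), for 0.2 s.
2. it is set down again: all three tins stand on the desk (height (world z) of each of tin_a_mid, tin_b_mid, tin_c_mid below 0.049 m), for 0.1 s.
3. a second tin is lifted clear of the desk (height (world z) of any of tin_a_mid, tin_b_mid, tin_c_mid above 0.06 m), for 0.2 s.
4. it is set down again: all three tins stand on the desk (all of step 2), for 0.1 s.
5. a third tin is lifted clear of the desk (height (world z) of any of tin_a_mid, tin_b_mid, tin_c_mid above 0.06 m), for 0.2 s.
At the end, for the whole second after the job is handed in: the gripper alone holds the heaviest tin, still, within 11 deg of upright, its label within 24 deg of facing the scanner window, 34 to 169 mm in front of it, within 40 mm of its centre sideways and in height; the other tins stand released and upright within 40 mm of their starts ((((contact force between tin_a and the fingers above 1 N and linear speed of tin_a below 0.03 m/s and angle between tin_a_mid's own z axis and vertical below 0.2 rad and x of tin_a_mid in the frame of scanner_window between -0.2 and -0.065 m and y of tin_a_mid in the frame of scanner_window between -0.04 and 0.04 m and z of tin_a_mid in the frame of scanner_window between -0.027 and 0.053 m and angle between the x axis of tin_a_mid and the x axis of scanner_window, either way round below 0.42 rad and x of scanner_window in the frame of tin_a_mid above 0.05 m and contact force between tin_a and scanner below 0.1 N and contact force between tin_a and tin_b below 0.1 N and contact force between tin_a and tin_c below 0.1 N) and (angle between each of tin_b_mid, tin_c_mid's own z axis and vertical below 0.12 rad and height (world z) of each of tin_b_mid, tin_c_mid below 0.05 m and distance of each of tin_b_mid, tin_c_mid from where it was at the start of the episode below 0.04 m and linear speed of each of tin_b, tin_c below 0.02 m/s and contact force between each of tin_b, tin_c and the fingers below 0.1 N and contact force between tin_b and anything else between 1 and 4.5 N and contact force between tin_c and anything else between 1 and 4.5 N)) or ((contact force between tin_b and the fingers above 1 N and linear speed of tin_b below 0.03 m/s and angle between tin_b_mid's own z axis and vertical below 0.2 rad and x of tin_b_mid in the frame of scanner_window between -0.2 and -0.065 m and y of tin_b_mid in the frame of scanner_window between -0.04 and 0.04 m and z of tin_b_mid in the frame of scanner_window between -0.027 and 0.053 m and angle between the x axis of tin_b_mid and the x axis of scanner_window, either way round below 0.42 rad and x of scanner_window in the frame of tin_b_mid above 0.05 m and contact force between tin_b and scanner below 0.1 N and contact force between tin_b and tin_a below 0.1 N and contact force between tin_b and tin_c below 0.1 N) and (angle between each of tin_a_mid, tin_c_mid's own z axis and vertical below 0.12 rad and height (world z) of each of tin_a_mid, tin_c_mid below 0.05 m and distance of each of tin_a_mid, tin_c_mid from where it was at the start of the episode below 0.04 m and linear speed of each of tin_a, tin_c below 0.02 m/s and contact force between each of tin_a, tin_c and the fingers below 0.1 N and contact force between tin_a and anything else between 1 and 4.5 N and contact force between tin_c and anything else between 1 and 4.5 N)) or ((contact force between tin_c and the fingers above 1 N and linear speed of tin_c below 0.03 m/s and angle between tin_c_mid's own z axis and vertical below 0.2 rad and x of tin_c_mid in the frame of scanner_window between -0.2 and -0.065 m and y of tin_c_mid in the frame of scanner_window between -0.04 and 0.04 m and z of tin_c_mid in the frame of scanner_window between -0.027 and 0.053 m and angle between the x axis of tin_c_mid and the x axis of scanner_window, either way round below 0.42 rad and x of scanner_window in the frame of tin_c_mid above 0.05 m and contact force between tin_c and scanner below 0.1 N and contact force between tin_c and tin_a below 0.1 N and contact force between tin_c and tin_b below 0.1 N) and (angle between each of tin_a_mid, tin_b_mid's own z axis and vertical below 0.12 rad and height (world z) of each of tin_a_mid, tin_b_mid below 0.05 m and distance of each of tin_a_mid, tin_b_mid from where it was at the start of the episode below 0.04 m and linear speed of each of tin_a, tin_b below 0.02 m/s and contact force between each of tin_a, tin_b and the fingers below 0.1 N and contact force between tin_a and anything else between 1 and 4.5 N and contact force between tin_b and anything else between 1 and 4.5 N)))); the arm keeps its last pose, push and grip.
It fails at once if a bystander on the desk is shifted more than 30 mm or tipped over (distance of any of stapler, stamp, calculator, tape_dispenser, pen_cup, mug, spray_bottle from where it was at the start of the episode above 0.03 m or angle between any of stapler, stamp, calculator, tape_dispenser, pen_cup, mug, spray_bottle's own z axis and vertical above 0.6 rad).
It fails at once if a tin is tipped over (angle between any of tin_a_mid, tin_b_mid, tin_c_mid's own z axis and vertical above 0.6 rad).
It also fails if it takes over 69 s, if anything falls off the work surface, if the arm or the gripper's body presses on something with over 40 N, if the wrist force passes 120 N, or if a joint passes its speed limit or range.

## Working session

There is one attempt and no reset: what is moved stays moved. The work goes in short steps, Python scripts to look and compute and a tool call to move; the robot and the scene stay as the last step left them, time stands still between calls to the robot, and variables do not carry over. Pictures are saved under pics/ and viewed, and the job is handed in when it is done.

Besides the shell and the picture viewer there is one more tool, called after ">>>" as a command line: name --argument value ..., lists and objects as JSON in quotes. servo_tool: Moves the arm, as the interface text tells. Its arguments: {"type":"object","properties":{"targets":{"type":"string"},"hand":{"type":"number"},"squeeze":{"type":"number"}},"required":["targets"]}

```bash
mkdir -p pics; ls; cat > h.py <<'E'
import numpy as np, cv2
from cell import telemetry, cams, robot
def save(n,p): cv2.imwrite('pics/'+n+'.png', p['color'][:,:,::-1])
def px2plane(p,u,v,z):
    K=p['K'];xd=(u-K[0][2])/K[0][0];yd=(v-K[1][2])/K[1][1]
    x,y=xd,yd
    for _ in range(20):
        s=1+p['k1']*(x*x+y*y); x,y=xd/s,yd/s
    R=np.array(p['R']);t=np.array(p['t'])
    d=R.T@np.array([x,y,1]);c=-R.T@t
    return c+d*(z-c[2])/d[2]
def proj(p,X):
    K=p['K'];c=np.array(p['R'])@np.array(X)+np.array(p['t']);x,y=c[0]/c[2],c[1]/c[2]
    s=1+p['k1']*(x*x+y*y);return np.array([K[0][0]*x*s+K[0][2],K[1][1]*y*s+K[1][2]])
E
python3 - <<'E'
from h import *
s=telemetry.observe();print(s)
for n in ['scene','side','wrist']:
    p=cams.read_camera(n);save(n+'0',p);print(n,p['K'],p['k1'],-np.array(p['R']).T@p['t'])
E
```

```text
pics
{'time': 0.0, 'qpos': array([ 1.05799519e+00,  3.42717343e-01,  1.52502995e+00, -4.84016951e-05,
        1.27537436e+00, -1.46022445e-01]), 'qvel': array([ 0.00104814, -0.00140847, -0.00028073, -0.00091869,  0.00080412,
       -0.00172357]), 'joint_efforts': array([-2.69729033e-03, -4.31249321e+01, -2.44215631e+01,  7.14535592e-02,
        5.60801430e-02, -9.43563828e-05]), 'tool_pos': array([0.18808204, 0.4897388 , 0.24004322]), 'tool_rot': array([-3.14007319e+00, -1.76684400e-04,  2.77482796e+00]), 'contact_force': array([ 0.86265104, -0.24285524, -0.77354923]), 'torque': array([ 0.00850052,  0.00757248, -0.0130124 ]), 'opening': 0.09151666819487625}
scene [[481.20828602   0.         319.34447197]
 [  0.         481.20828602 236.60744416]
 [  0.           0.           1.        ]] 0.037100655850293575 [1.26865281 0.12559014 0.99510005]
side [[542.75239051   0.         315.22828954]
 [  0.         542.75239051 238.69532362]
 [  0.           0.           1.        ]] -0.11796121185958172 [ 0.24626559 -0.79096587  0.85276007]
wrist [[370.55253122   0.         323.875537  ]
 [  0.         370.55253122 244.77893855]
 [  0.           0.           1.        ]] -0.0035532990506130695 [0.11298569 0.51941836 0.38491866]
```

View pics/scene0.png

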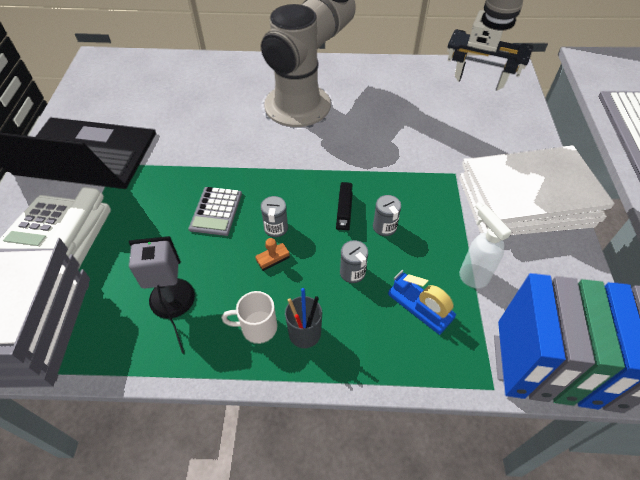

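View pics/side0.png

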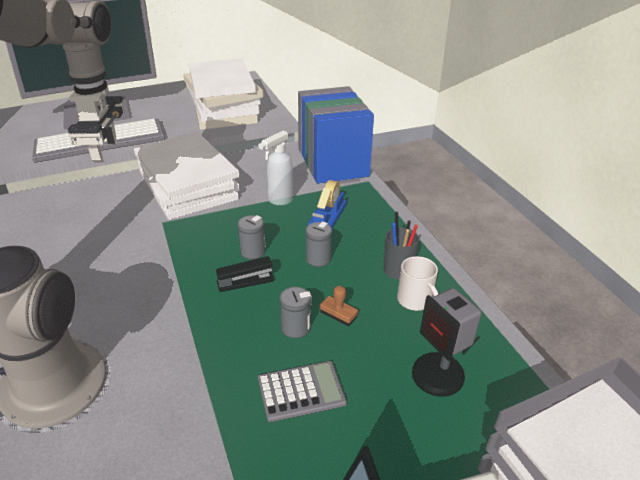

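View pics/wrist0.png

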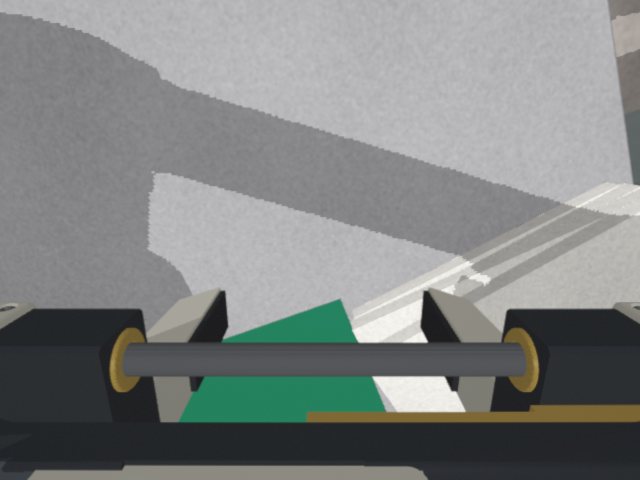

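```bash
cat >> h.py <<'E'
from scipy.optimize import minimize
def hull(p,x,y,r=.031,h=.09,z0=0):
    a=np.linspace(0,2*np.pi,40,endpoint=False)
    P=[proj(p,[x+r*np.cos(t),y+r*np.sin(t),z]) for z in(z0,z0+h) for t in a]
    return cv2.convexHull(np.array(P,np.float32))
def iou(p,reg,x,y,**k):
    m=np.zeros((480*4,640*4),np.uint8);cv2.fillPoly(m,[np.int32(hull(p,x,y,**k)*4+1.5)],1)
    m=cv2.resize(m.astype(np.float32),(640,480),interpolation=cv2.INTER_AREA)
    return np.minimum(m,reg).sum()/np.maximum(m,reg).sum()
E
python3 - <<'E'
from h import *
ps={n:cams.read_camera(n) for n in['scene','side']}
R={}
for n,p in ps.items():
    L=cams.cut_out(p,'tin_a');print(n,[(round(l['score'],2),np.round(l['extent'])) for l in L])
    for q in['scanner','stapler','stamp','calculator','tape_dispenser','pen_cup','mug','spray_bottle']:
        M=cams.cut_out(p,q);
        for m in M[:2]:
            e=m['extent'];b=(e[0],e[1]+e[3]/2);print(' ',q,round(m['score'],2),np.round(e),np.round(px2plane(p,e[0],e[1],.03)[:2],3))
    R[n]=[l['region'] for l in L if l['score']>.3]
    for l in L:
        if l['score']<.3: continue
        e=l['extent'];g=px2plane(p,e[0],e[1],.045)[:2]
        r=minimize(lambda v:-iou(p,l['region'],*v),g,method='Nelder-Mead',options=dict(initial_simplex=[g,g+[.01,0],g+[0,.01]],xatol=2e-4))
        print('   tin',n,r.x.round(4),r.fun)
    c=p['color']
    for i,l in enumerate(L[:3]):
        e=l['extent'];u,v=int(e[0]),int(e[1]);cr=c[max(v-30,0):v+30,u-30:u+30,::-1]
        cv2.imwrite(f'pics/crop_{n}_{i}.png',cv2.resize(cr,(400,400),interpolation=cv2.INTER_CUBIC))
ims=[np.hstack([cv2.resize(cv2.imread(f'pics/crop_{n}_{i}.png'),(260,260)) for i in range(3)]) for n in ps]
cv2.imwrite('pics/crops.png',np.vstack(ims))
E
```

```text
scene [(0.8, array([277., 216.,  26.,  43.])), (0.77, array([353., 262.,  28.,  41.])), (0.65, array([386., 216.,  25.,  40.]))]
  scanner 0.78 [163. 279.  66.  89.] [ 0.688 -0.266]
  stamp 0.94 [275. 256.  33.  36.] [ 0.612 -0.011]
  stamp 0.37 [386. 217.  32.  45.] [0.48  0.264]
  calculator 0.94 [213. 212.  52.  50.] [ 0.482 -0.185]
  tape_dispenser 0.97 [423. 303.  66.  59.] [0.73  0.335]
  pen_cup 0.56 [302. 317.  38.  60.] [0.775 0.065]
  mug 0.88 [251. 316.  52.  54.] [ 0.775 -0.05 ]
  mug 0.56 [356. 260.  27.  39.] [0.618 0.184]
  spray_bottle 0.66 [214. 212.  57.  47.] [ 0.481 -0.182]
  spray_bottle 0.58 [486. 245.  52.  92.] [0.562 0.504]
   tin scene [ 0.5011 -0.0218] -0.9495933055877686
   tin scene [0.6334 0.1778] -0.9601473212242126
   tin scene [0.4875 0.2618] -0.9530313014984131
side [(0.81, array([251., 235.,  26.,  45.])), (0.75, array([320., 244.,  24.,  45.])), (0.6, array([295., 316.,  29.,  54.]))]
  scanner 0.85 [448. 343.  74. 110.] [ 0.769 -0.202]
  stapler 0.62 [245. 274.  55.  31.] [0.442 0.148]
  stamp 0.68 [339. 307.  33.  43.] [ 0.602 -0.028]
  stamp 0.26 [401. 246.  36.  72.] [0.831 0.116]
  calculator 0.75 [301. 392.  85.  64.] [ 0.45  -0.208]
  tape_dispenser 0.84 [328. 203.  34.  46.] [0.733 0.356]
  pen_cup 0.86 [402. 251.  36.  60.] [0.823 0.098]
  mug 0.97 [417. 285.  43.  55.] [ 0.796 -0.027]
  spray_bottle 0.94 [278. 170.  33.  73.] [0.66  0.578]
  spray_bottle 0.41 [250. 238.  28.  44.] [0.489 0.278]
   tin side [0.4897 0.2617] -0.9640325307846069
   tin side [0.6342 0.1757] -0.9730408787727356
   tin side [ 0.5041 -0.0244] -0.9720609784126282
```

View pics/crops.png

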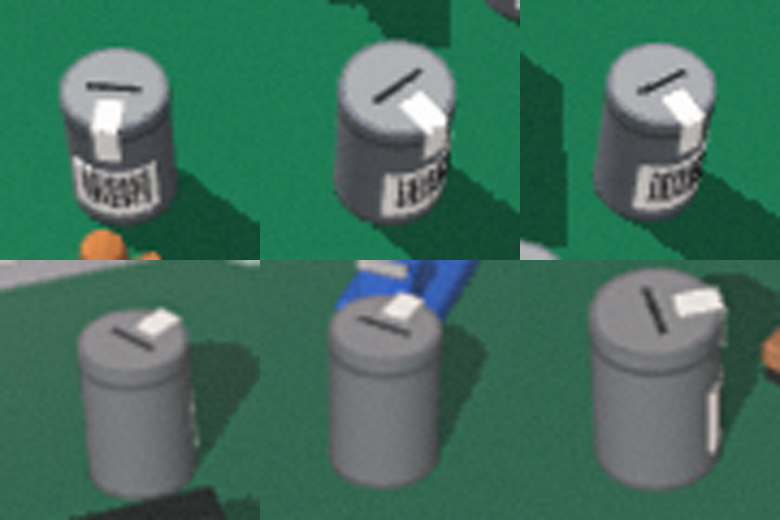

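```bash
python3 - <<'E'
from h import *
import pickle
ps={n:cams.read_camera(n) for n in['scene','side']}
pickle.dump(ps,open('ps.pkl','wb'))
a=ps['scene']['color'][220:330,110:220,::-1];b=ps['side']['color'][280:400,400:490,::-1]
cv2.imwrite('pics/sc1.png',np.hstack([cv2.resize(a,None,fx=4,fy=4,interpolation=2),cv2.resize(b,(330,440),interpolation=2)]))
p=ps['scene'];f=60/260
for (u,v),s1,s2,se in [((277,216),(87,87),(140,90),(106,112)),((353,262),(116,101),(161,71),(166,112)),((386,216),(120,94),(167,72),(164,108))]:
    g=lambda q:px2plane(p,u-30+q[0]*f-.5,v-30+q[1]*f-.5,.09)[:2]
    A,B,S=g(s1),g(s2),g(se);d=B-A;c=(A+B)/2
    print('slot len',np.linalg.norm(d),'normal yaw',np.arctan2(-d[0],d[1]),'seal dir',S-c,np.arctan2(*(S-c)[::-1]), c)
print(px2plane(ps['scene'],172,298,.008),px2plane(ps['side'],438,374,.008))
E
```

```text
slot len 0.030311482884668704 normal yaw -0.03649770088054313 seal dir [ 0.01742028 -0.00253497] -0.14450390389114368 [ 0.50565118 -0.02236086]
slot len 0.031275899082103424 normal yaw 0.703667417168659 seal dir [0.01613311 0.01425494] 0.7236703409933872 [0.63455491 0.17823319]
slot len 0.03243755048633259 normal yaw 0.5654224985436394 seal dir [0.01812081 0.01060748] 0.5295970230481585 [0.4911483  0.26278781]
[ 0.72532764 -0.24257301  0.008     ] [ 0.72043865 -0.24950742  0.008     ]
```

View pics/sc1.png

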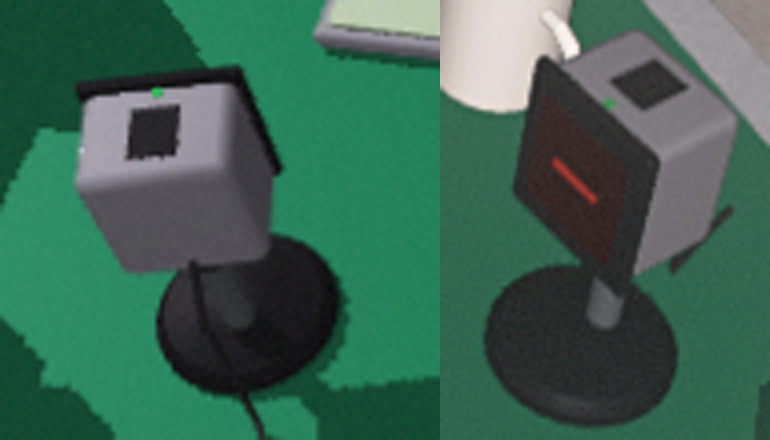

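```bash
cat >> h.py <<'E'
def ray(p,u,v):
    a=px2plane(p,u,v,0);b=px2plane(p,u,v,.5);d=(b-a)/np.linalg.norm(b-a);return a,d
def tri(obs):
    A=np.zeros((3,3));B=np.zeros(3)
    for p,u,v in obs:
        a,d=ray(p,u,v);M=np.eye(3)-np.outer(d,d);A+=M;B+=M@a
    X=np.linalg.solve(A,B);return X,[np.linalg.norm(proj(p,X)-[u,v]) for p,u,v in obs]
E
python3 - <<'E'
from h import *
import pickle
ps=pickle.load(open('ps.pkl','rb'));s,d=ps['scene'],ps['side']
# side far corner (428.6,296.4)=+y end ; near = -y end
A=tri([(s,170,237.5),(d,428.6,296.4)]);B=tri([(s,129.5,241),(d,459.5,323.1)]);print(A,B)
w=A[0]-B[0];print(np.linalg.norm(w),'facing -x axis yaw', np.arctan2(-w[0],w[1]),(A[0]+B[0])/2)
for q in (B,):pass
for n,pt in(('A',A[0]),('B',B[0])):
    pass
for z in(.198,.2):
    for p,l in((s,[(170,237.5),(129.5,241)]),(d,[(428.6,296.4),(459.5,323.1)])):
        a,b=[px2plane(p,*q,z) for q in l];w=a-b;print(z,a.round(3),b.round(3),np.linalg.norm(w),np.arctan2(-w[0],w[1]))
print(px2plane(d,436.8,329.1,.15))
E
```

```text
(array([ 0.68888729, -0.21035688,  0.19457082]), [np.float64(1.2114392807807013), np.float64(1.3816067257893263)]) (array([ 0.7025959 , -0.28922921,  0.19755849]), [np.float64(1.1349629831467005), np.float64(1.3309776007955008)])
0.08011052721237767 facing -x axis yaw 0.17208845000283912 [ 0.6957416  -0.24979305  0.19606466]
0.198 [ 0.689 -0.207  0.198] [ 0.701 -0.287  0.198] 0.0810054151486004 0.14692679923453078
0.198 [ 0.688 -0.216  0.198] [ 0.704 -0.291  0.198] 0.077438865238755 0.20437071277046723
0.2 [ 0.691 -0.207  0.2  ] [ 0.703 -0.286  0.2  ] 0.08080216484199808 0.14692679923453053
0.2 [ 0.687 -0.217  0.2  ] [ 0.702 -0.293  0.2  ] 0.07720232404303458 0.20437071277046884
[ 0.69088569 -0.25247138  0.15      ]
```

```bash
cat >> h.py <<'E'
from scipy.spatial.transform import Rotation as Ro
def go(x,y,z,yaw,show=True):
    s=telemetry.observe();R=Ro.from_euler('xyz',s['tool_rot']).as_matrix()
    d=R.T@(np.array([x,y,z])-s['tool_pos'])*1000
    cy=np.arctan2(R[1,0],R[0,0]);dy=(yaw-cy+np.pi)%(2*np.pi)-np.pi
    print('t',round(s['time'],2),'pos',s['tool_pos'].round(4),'rot',s['tool_rot'].round(3),'F',s['contact_force'].round(2),'T',s['torque'].round(3),'eff',s['joint_efforts'].round(2),'open',round(s['opening'],4),'q6',s['qpos'][5].round(2))
    print('tool delta mm',d.round(1),'turn',round(-dy,3))
E
python3 -c "
from h import *
go(.489,.262,.24,.55+np.pi)"
```

```text
t 1.25 pos [0.1883 0.4901 0.2408] rot [ 3.141 -0.     2.775] F [ 0.61 -1.07 -0.31] T [0.024 0.024 0.016] eff [ -0.   -43.11 -24.45   0.07   0.05  -0.  ] open 0.0917 q6 -0.15
tool delta mm [-362.5 -105.1    0.7] turn -0.917
```

>>> servo_tool --targets "-36 -10.5 0 0;-36 -10.5 0 0;-36 -10.5 0 0;-36 -10.5 0 0;-36 -10.5 0 0;-36 -10.5 0 0;-36 -10.5 0 0;-36 -10.5 0 0;-36 -10.5 0 0;-36 -10.5 0 0;0 0 0 -0.15;0 0 0 -0.15;0 0 0 -0.15;0 0 0 -0.15;0 0 0 -0.15;0 0 0 -0.16;0 0 0 0" --hand 1 --squeeze 30

```text
time: 3.38
tool_pos: [0.4973, 0.2554, 0.2402]
tool_rot: [3.141, 0.001, -2.571]
contact_force: [0.6, -0.1, 0.5]
opening: 0.0921
```

```bash
python3 -c "
from h import *
go(.489,.262,.24,.55+np.pi)
p=cams.read_camera('wrist');save('w1',p);print(proj(p,[.489,.262,.09]))"
```

```text
t 3.38 pos [0.4973 0.2554 0.2402] rot [ 3.141e+00  1.000e-03 -2.571e+00] F [ 0.61 -0.1   0.53] T [0.072 0.062 0.012] eff [-1.000e-02 -4.665e+01 -2.477e+01 -6.000e-02  6.000e-02 -8.600e-01] open 0.0921 q6 -1.81
tool delta mm [ 3.5 10.   0.2] turn 0.021
[335.54436701 226.96471831]
```

View pics/w1.png

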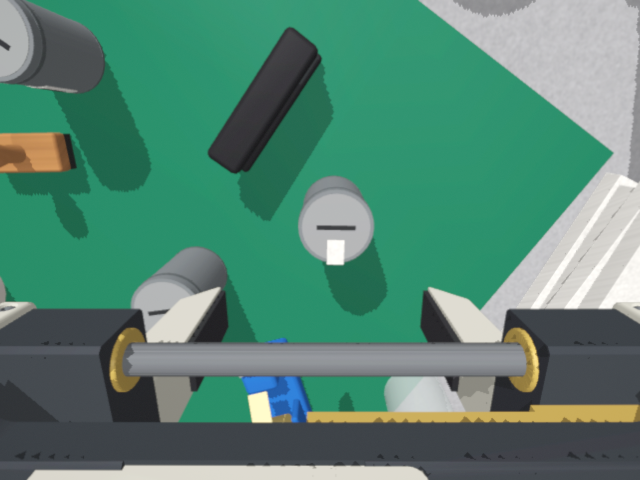

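>>> servo_tool --targets "3.5 10 0 0;0 0 30 0;0 0 30 0;0 0 30 0;0 0 30 0;0 0 30 0;0 0 30 0;0 0 0 0"

```text
time: 4.42
tool_pos: [0.4859, 0.2663, 0.0568]
tool_rot: [3.14, 0.004, -2.588]
contact_force: [-0.7, -0.1, 0.4]
opening: 0.0915
```

```bash
python3 -c "
from h import *
go(.489,.262,.06,.571+np.pi)"
```

```text
t 4.42 pos [0.4859 0.2663 0.0568] rot [ 3.14   0.004 -2.588] F [-0.73 -0.06  0.41] T [0.048 0.04  0.004] eff [-1.600e-01 -4.824e+01 -1.767e+01 -4.000e-02 -3.100e-01 -2.000e-02] open 0.0915 q6 -1.76
tool delta mm [-0.3 -5.3 -3.2] turn -0.017
```

>>> servo_tool --targets "0 -5 -3 -0.015;0 0 0 0"

```text
time: 4.68
tool_pos: [0.4897, 0.2627, 0.0624]
tool_rot: [3.141, 0.008, -2.573]
contact_force: [-0.2, -0.4, 1.4]
opening: 0.0919
```

>>> servo_tool --targets "0 0 0 0;0 0 0 0;0 0 0 0;0 0 0 0;0 0 0 0;0 0 0 0" --hand 0 --squeeze 40

```text
time: 5.42
tool_pos: [0.4909, 0.263, 0.0647]
tool_rot: [3.142, 0.012, -2.573]
contact_force: [1.1, -0.4, 0.0]
opening: 0.0616
```

```bash
python3 -c "
from h import *
go(.489,.262,.06,.571+np.pi)"
```

```text
t 5.42 pos [0.4909 0.263  0.0647] rot [ 3.142  0.012 -2.573] F [ 1.11 -0.36  0.02] T [0.11  0.061 0.061] eff [ 9.000e-02 -4.923e+01 -1.848e+01 -1.000e-02 -1.000e-02  2.000e-02] open 0.0616 q6 -1.79
tool delta mm [2.2 0.1 4.6] turn -0.003
```

>>> servo_tool --targets "0 0 -10 0;0 0 -15 0;0 0 -15 0;0 0 0 0;0 0 0 0;0 0 0 0;0 0 0 0;0 0 0 0"

```text
time: 6.42
tool_pos: [0.4886, 0.2621, 0.1055]
tool_rot: [3.14, 0.007, -2.573]
contact_force: [-0.6, 0.1, -5.2]
opening: 0.0617
```

```bash
python3 -c "
from h import *
go(.489,.262,.06,.571+np.pi)
p=cams.read_camera('side');save('s2',p)
for i in range(4): cams.read_camera('side');s=telemetry.observe();print(s['contact_force'].round(2),s['torque'].round(3),s['tool_pos'].round(4))"
```

```text
t 6.42 pos [0.4886 0.2621 0.1055] rot [ 3.14   0.007 -2.573] F [-0.6   0.13 -5.22] T [ 0.118  0.04  -0.002] eff [ 0.000e+00 -5.147e+01 -2.179e+01 -3.000e-02  5.000e-02 -0.000e+00] open 0.0617 q6 -1.79
tool delta mm [ 0.1 -0.4 45.5] turn -0.003
[-0.63  0.07 -4.28] [0.051 0.055 0.049] [0.4887 0.2621 0.1055]
[ 1.65 -1.13 -5.53] [0.083 0.036 0.023] [0.4887 0.2622 0.1056]
[-0.1   0.71 -4.94] [0.101 0.014 0.021] [0.4888 0.2622 0.1057]
[-0.03 -1.1  -4.77] [0.094 0.045 0.018] [0.4888 0.2622 0.1057]
```

View pics/s2.png

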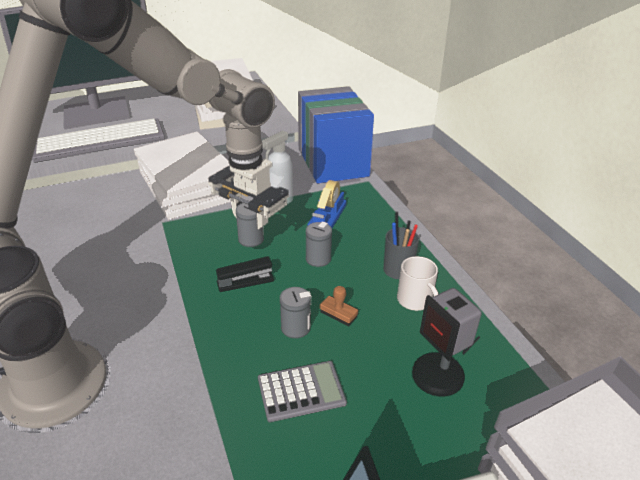

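>>> servo_tool --targets "0 0 12 0;0 0 12 0;0 0 9 0;0 0 3 0;0 0 0 0;0 0 0 0"

```text
time: 7.42
tool_pos: [0.4887, 0.2622, 0.0664]
tool_rot: [3.14, 0.006, -2.573]
contact_force: [-0.1, 0.3, -6.2]
opening: 0.0612
```

```bash
python3 -c "
from h import *
go(.489,.262,.0647,.571+np.pi)"
```

```text
t 7.42 pos [0.4887 0.2622 0.0664] rot [ 3.14   0.006 -2.573] F [-0.14  0.33 -6.23] T [ 0.146 -0.014 -0.001] eff [-1.000e-02 -5.206e+01 -1.989e+01 -3.000e-02  6.000e-02  0.000e+00] open 0.0612 q6 -1.79
tool delta mm [-0.1 -0.4  1.7] turn -0.003
```

>>> servo_tool --targets "0 0 2 0;0 0 1 0;0 0 0 0"

```text
time: 7.8
tool_pos: [0.4892, 0.2625, 0.065]
tool_rot: [3.141, 0.008, -2.573]
contact_force: [-0.9, -0.4, -5.6]
opening: 0.0616
```

```bash
python3 -c "
from h import *
go(.489,.262,.0647,.571+np.pi)"
```

```text
t 7.8 pos [0.4892 0.2625 0.065 ] rot [ 3.141  0.008 -2.573] F [-0.91 -0.39 -5.61] T [0.056 0.038 0.027] eff [ 2.000e-02 -5.266e+01 -2.003e+01 -4.000e-02  1.200e-01  0.000e+00] open 0.0616 q6 -1.79
tool delta mm [ 0.4 -0.3  0.3] turn -0.003
```

>>> servo_tool --targets "0 0 1.5 0;0 0 1.5 0;0 0 0 0"

```text
time: 8.18
tool_pos: [0.4895, 0.2626, 0.0649]
tool_rot: [3.141, 0.01, -2.573]
contact_force: [0.4, -0.1, -6.6]
opening: 0.0616
```

```bash
python3 -c "
from h import *
go(.489,.262,.0647,.571+np.pi)"
```

```text
t 8.18 pos [0.4895 0.2626 0.0649] rot [ 3.141  0.01  -2.573] F [ 0.36 -0.08 -6.64] T [ 0.075  0.052 -0.002] eff [ 4.000e-02 -5.288e+01 -2.008e+01 -4.000e-02  1.400e-01  0.000e+00] open 0.0616 q6 -1.79
tool delta mm [ 0.7 -0.3  0.2] turn -0.003
```

>>> servo_tool --targets "0 0 4 0;0 0 0 0"

```text
time: 8.43
tool_pos: [0.4902, 0.263, 0.0653]
tool_rot: [-3.141, 0.013, -2.573]
contact_force: [-0.0, -0.5, -6.3]
opening: 0.0618
```

```bash
python3 -c "
from h import *
go(.489,.262,.0647,.571+np.pi)
p=cams.read_camera('side');save('s3',p);cv2.imwrite('pics/s3c.png',cv2.resize(p['color'][180:280,200:320,::-1],None,fx=6,fy=6))"
```

```text
t 8.43 pos [0.4902 0.263  0.0653] rot [-3.141  0.013 -2.573] F [-0.03 -0.49 -6.3 ] T [-0.004  0.074  0.007] eff [ 6.000e-02 -5.334e+01 -2.028e+01 -4.000e-02  2.000e-01  0.000e+00] open 0.0618 q6 -1.79
tool delta mm [ 1.5 -0.2  0.6] turn -0.002
```

View pics/s3c.png

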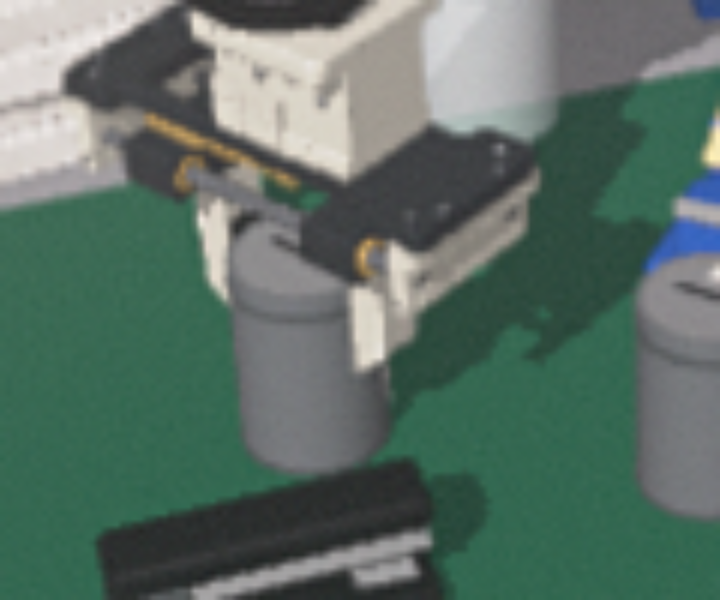

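>>> servo_tool --targets "0 0 6 0"

```text
time: 8.6
tool_pos: [0.4915, 0.2636, 0.0635]
tool_rot: [-3.14, 0.017, -2.573]
contact_force: [-15.0, -5.7, 56.2]
opening: 0.0612
```

```bash
python3 -c "
from h import *
go(.489,.262,.0647,.571+np.pi)
for i in range(3): p=cams.read_camera('side');go(.489,.262,.0647,.571+np.pi)"
```

```text
t 8.6 pos [0.4915 0.2636 0.0635] rot [-3.14   0.017 -2.573] F [-14.96  -5.7   56.16] T [-0.584  2.576  0.086] eff [ -1.66 -20.65 -13.03  -0.21  -4.92   0.07] open 0.0612 q6 -1.79
tool delta mm [ 3.  -0.  -1.2] turn -0.002
t 8.65 pos [0.4916 0.2638 0.0634] rot [-3.14   0.018 -2.573] F [-11.73  -4.49  34.57] T [-0.496  1.737  0.028] eff [ -0.99 -31.87 -15.75  -0.08  -3.34   0.07] open 0.0616 q6 -1.79
tool delta mm [ 3.1 -0.1 -1.4] turn -0.002
t 8.7 pos [0.4916 0.2637 0.0633] rot [-3.14   0.018 -2.573] F [-10.83  -3.97  34.65] T [-0.389  1.759  0.11 ] eff [ -0.98 -31.96 -15.73  -0.11  -3.26   0.07] open 0.0617 q6 -1.79
tool delta mm [ 3.1 -0.1 -1.4] turn -0.002
t 8.75 pos [0.4916 0.2637 0.0634] rot [-3.14   0.018 -2.573] F [-11.03  -2.61  35.71] T [-0.34   1.763  0.066] eff [ -0.96 -32.05 -15.72  -0.1   -3.26   0.07] open 0.0618 q6 -1.79
tool delta mm [ 3.1 -0.  -1.4] turn -0.002
```

>>> servo_tool --targets "0 0 0 0;0 0 0 0;0 0 0 0;0 0 0 0" --hand 1

```text
time: 9.25
tool_pos: [0.493, 0.2642, 0.0636]
tool_rot: [-3.14, 0.021, -2.573]
contact_force: [0.6, -0.2, -0.5]
opening: 0.0912
```

```bash
python3 -c "
from h import *
go(.489,.262,.06,.571+np.pi)
for i in range(3): p=cams.read_camera('side');go(.489,.262,.06,.571+np.pi)"
```

```text
t 9.25 pos [0.493  0.2642 0.0636] rot [-3.14   0.021 -2.573] F [ 0.63 -0.22 -0.45] T [ 0.085  0.077 -0.006] eff [ 1.000e-02 -4.984e+01 -1.868e+01 -3.000e-02 -3.000e-02 -0.000e+00] open 0.0912 q6 -1.79
tool delta mm [4.6 0.3 3.5] turn -0.002
t 9.3 pos [0.4929 0.2642 0.0635] rot [-3.14   0.021 -2.573] F [ 0.42  0.13 -0.7 ] T [0.048 0.015 0.018] eff [ 3.000e-02 -4.993e+01 -1.871e+01 -3.000e-02 -3.000e-02 -0.000e+00] open 0.0917 q6 -1.79
tool delta mm [4.6 0.3 3.4] turn -0.002
t 9.35 pos [0.4929 0.2642 0.0636] rot [-3.14   0.021 -2.573] F [-0.37  0.42  0.34] T [ 0.029  0.031 -0.052] eff [-0.000e+00 -4.966e+01 -1.865e+01 -3.000e-02 -4.000e-02 -0.000e+00] open 0.0917 q6 -1.79
tool delta mm [4.5 0.2 3.5] turn -0.002
t 9.4 pos [0.4929 0.2642 0.0637] rot [-3.14   0.021 -2.573] F [-1.13  0.11 -0.24] T [ 0.077  0.036 -0.013] eff [-0.000e+00 -4.959e+01 -1.861e+01 -3.000e-02 -3.000e-02 -0.000e+00] open 0.0918 q6 -1.79
tool delta mm [4.6 0.2 3.6] turn -0.002
```

>>> servo_tool --targets "0 0 -20 0;0 0 -40 0;0 0 -50 0;0 0 -40 0;0 0 -10 0;0 0 0 0"

```text
time: 10.15
tool_pos: [0.489, 0.2622, 0.2255]
tool_rot: [-3.141, 0.016, -2.573]
contact_force: [-0.2, 0.1, -0.0]
opening: 0.0917
```

```bash
python3 -c "
from h import *
go(.634,.177,.22,.71+np.pi)
p=cams.read_camera('wrist');save('w2',p);print(proj(p,[.634,.177,.09]),proj(p,[.489,.262,.09]))"
```

```text
t 10.15 pos [0.489  0.2622 0.2255] rot [-3.141  0.016 -2.573] F [-0.2   0.13 -0.04] T [0.028 0.025 0.045] eff [ 4.000e-02 -4.756e+01 -2.533e+01 -4.000e-02  1.300e-01 -0.000e+00] open 0.0917 q6 -1.79
tool delta mm [ -76.2 -149.9    6.9] turn -0.141
[147.45779162 319.45175947] [323.42003525 233.27354468]
```

View pics/w2.png

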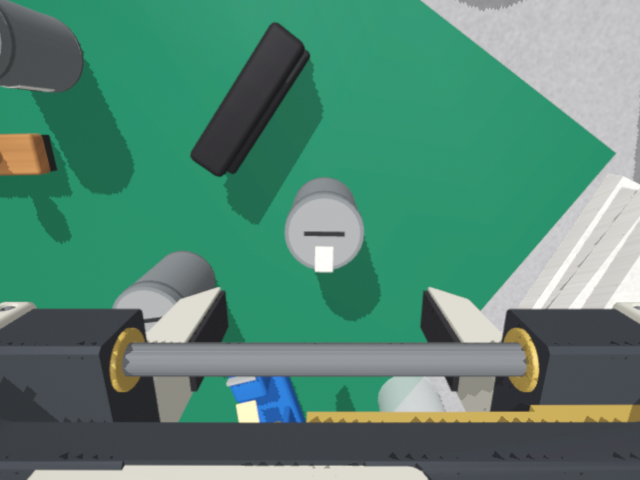

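>>> servo_tool --targets "-15 -30 0 0;-15 -30 0 0;-15 -30 0 0;-15 -30 0 0;-15 -28 0 0;0 0 0 -0.07;0 0 0 -0.07;0 0 0 0;0 0 0 0"

```text
time: 11.32
tool_pos: [0.6301, 0.1737, 0.2035]
tool_rot: [3.128, -0.013, -2.431]
contact_force: [-1.0, -0.4, -0.9]
opening: 0.092
```

```bash
python3 -c "
from h import *
go(.634,.177,.22,.71+np.pi)
p=cams.read_camera('wrist');save('w3',p);print(proj(p,[.634,.177,.09]))"
```

```text
t 11.32 pos [0.6301 0.1737 0.2035] rot [ 3.128 -0.013 -2.431] F [-1.03 -0.35 -0.94] T [0.07  0.072 0.019] eff [-1.300e-01 -5.728e+01 -2.509e+01 -6.000e-02  1.300e-01 -3.000e-02] open 0.092 q6 -2.13
tool delta mm [ -4.9   0.2 -16.5] turn 0.001
[321.30394567 253.10459692]
```

View pics/w3.png

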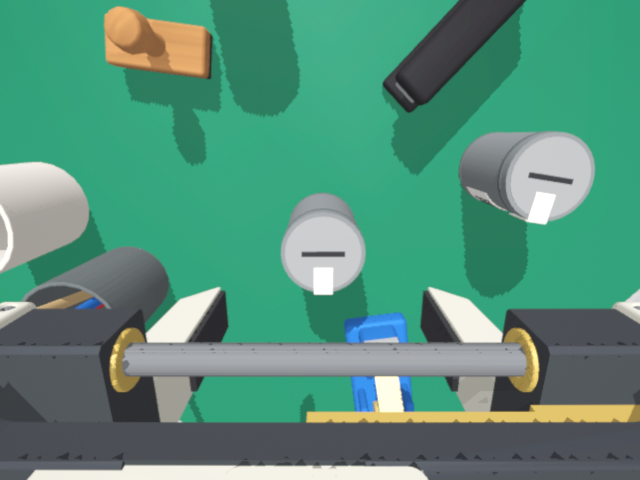

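>>> servo_tool --targets "-5 0 20 0;0 0 30 0;0 0 30 0;0 0 30 0;0 0 22 0;0 0 0 0;0 0 0 0"

```text
time: 12.25
tool_pos: [0.6315, 0.1787, 0.0688]
tool_rot: [3.129, -0.011, -2.434]
contact_force: [0.8, -0.1, -0.1]
opening: 0.0919
```

```bash
python3 -c "
from h import *
go(.634,.177,.063,.71+np.pi)"
```

```text
t 12.25 pos [0.6315 0.1787 0.0688] rot [ 3.129 -0.011 -2.434] F [ 0.81 -0.08 -0.07] T [ 0.106 -0.014 -0.021] eff [ 1.000e-02 -5.844e+01 -2.113e+01 -4.000e-02  1.400e-01  0.000e+00] open 0.0919 q6 -2.12
tool delta mm [-0.9 -3.   5.7] turn -0.003
```

>>> servo_tool --targets "-1 -3 6 0;0 0 0 0"

```text
time: 12.5
tool_pos: [0.6353, 0.1771, 0.0644]
tool_rot: [3.131, -0.009, -2.434]
contact_force: [0.8, -0.7, -0.1]
opening: 0.0917
```

>>> servo_tool --targets "0 0 0 0;0 0 0 0;0 0 0 0;0 0 0 0;0 0 0 0" --hand 0 --squeeze 40

```text
time: 13.12
tool_pos: [0.6356, 0.1774, 0.0655]
tool_rot: [3.131, -0.007, -2.434]
contact_force: [-0.1, 0.6, -0.4]
opening: 0.062
```

```bash
python3 -c "
from h import *
go(.634,.177,.063,.71+np.pi)"
```

```text
t 13.12 pos [0.6356 0.1774 0.0655] rot [ 3.131 -0.007 -2.434] F [-0.12  0.6  -0.36] T [-0.001 -0.018  0.017] eff [-8.000e-02 -5.996e+01 -2.178e+01  1.000e-02  1.300e-01 -0.000e+00] open 0.062 q6 -2.13
tool delta mm [1.5 0.7 2.6] turn -0.003
```

>>> servo_tool --targets "0 0 -10 0;0 0 -15 0;0 0 -15 0;0 0 0 0;0 0 0 0;0 0 0 0;0 0 0 0;0 0 0 0"

```text
time: 14.12
tool_pos: [0.6351, 0.1768, 0.1066]
tool_rot: [3.13, -0.01, -2.434]
contact_force: [0.0, -0.1, -3.4]
opening: 0.0617
```

```bash
python3 -c "
from h import *
go(.634,.177,.063,.71+np.pi)
p=cams.read_camera('side')
a=[]
for i in range(10): p=cams.read_camera('side');a.append(telemetry.observe()['contact_force'])
print(np.mean(a,0),np.std(a,0))
save('s4',p)"
```

```text
t 14.12 pos [0.6351 0.1768 0.1066] rot [ 3.13  -0.01  -2.434] F [ 0.01 -0.13 -3.43] T [ 0.136 -0.007 -0.023] eff [ 0.000e+00 -6.171e+01 -2.410e+01 -5.000e-02  1.400e-01  0.000e+00] open 0.0617 q6 -2.13
tool delta mm [ 0.3  0.4 43.6] turn -0.003
[ 0.29368316  0.01782437 -3.73288179] [0.66199021 0.27633662 0.50621362]
```

View pics/s4.png

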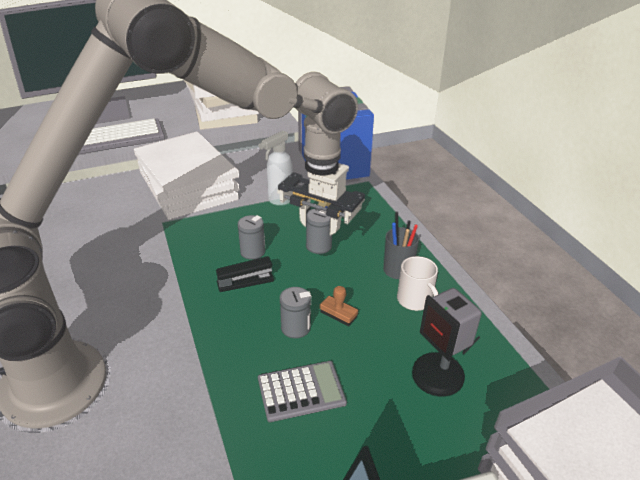

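>>> servo_tool --targets "0 0 12 0;0 0 12 0;0 0 10 0;0 0 4 0;0 0 3 0"

```text
time: 15.3
tool_pos: [0.6344, 0.177, 0.0654]
tool_rot: [3.13, -0.01, -2.434]
contact_force: [-12.5, -0.6, 32.1]
opening: 0.0619
```

```bash
python3 -c "
from h import *
for i in range(2): p=cams.read_camera('side');go(.634,.177,.065,.71+np.pi)"
```

```text
t 15.35 pos [0.6344 0.177  0.0655] rot [ 3.13  -0.01  -2.434] F [-8.   -1.22 12.76] T [-0.334  1.311 -0.082] eff [ -0.48 -52.73 -21.7    0.12  -2.18  -0.09] open 0.0614 q6 -2.13
tool delta mm [0.3 0.3 0.5] turn -0.003
t 15.4 pos [0.6344 0.177  0.0655] rot [ 3.13  -0.009 -2.434] F [-7.11 -0.16 13.5 ] T [-0.303  1.268 -0.097] eff [-6.500e-01 -5.236e+01 -2.148e+01  1.000e-02 -2.130e+00 -9.000e-02] open 0.0617 q6 -2.13
tool delta mm [0.3 0.2 0.5] turn -0.003
```

Firmly on the desk; release and rise.

>>> servo_tool --targets "0 0 0 0;0 0 0 0;0 0 0 0;0 0 0 0;0 0 -20 0;0 0 -40 0;0 0 -50 0;0 0 -40 0;0 0 -10 0;0 0 0 0" --hand 1

```text
time: 16.65
tool_pos: [0.637, 0.1765, 0.2284]
tool_rot: [3.13, -0.01, -2.434]
contact_force: [0.2, -0.1, -0.5]
opening: 0.092
```

```bash
python3 -c "
from h import *
go(.5025,-.023,.23,-.08+np.pi)
p=cams.read_camera('wrist');save('w5',p);print(proj(p,[.634,.177,.09]))"
```

```text
t 16.65 pos [0.637  0.1765 0.2284] rot [ 3.13  -0.01  -2.434] F [ 0.21 -0.06 -0.49] T [ 0.05  -0.008  0.053] eff [ 2.000e-02 -5.968e+01 -2.676e+01 -6.000e-02  2.500e-01  0.000e+00] open 0.092 q6 -2.13
tool delta mm [231.8 -64.3   0. ] turn 0.787
[324.53409123 234.46008   ]
```

View pics/w5.png

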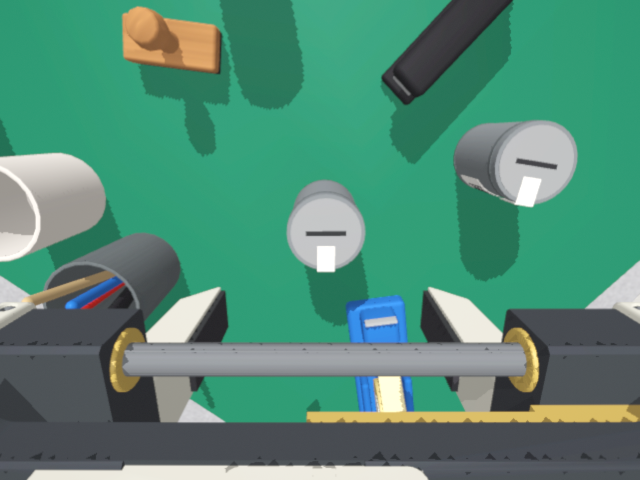

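Tin Q stands on its spot (lid at 326,233). On to P.

>>> servo_tool --targets "29 -8 0 0;29 -8 0 0;29 -8 0 0;29 -8 0 0;29 -8 0 0;29 -8 0 0;29 -8 0 0;29 -8 0 0;0 0 0 0.13;0 0 0 0.13;0 0 0 0.13;0 0 0 0.13;0 0 0 0.13;0 0 0 0.13;0 0 0 0;0 0 0 0"

```text
time: 18.7
tool_pos: [0.4829, -0.0277, 0.1992]
tool_rot: [3.14, -0.073, 3.047]
contact_force: [0.2, -0.2, -0.5]
opening: 0.0917
```

```bash
python3 -c "
from h import *
go(.5025,-.023,.23,-.08+np.pi)
p=cams.read_camera('wrist');save('w6',p);print(proj(p,[.5025,-.023,.09]))"
```

```text
t 18.7 pos [ 0.4829 -0.0277  0.1992] rot [ 3.14  -0.073  3.047] F [ 0.19 -0.19 -0.54] T [-0.    -0.023 -0.012] eff [ -0.   -41.46 -22.53  -0.07   0.42   0.06] open 0.0917 q6 -1.68
tool delta mm [-16.7   6.6 -32.1] turn -0.015
[331.72017545 282.33230008]
```

View pics/w6.png

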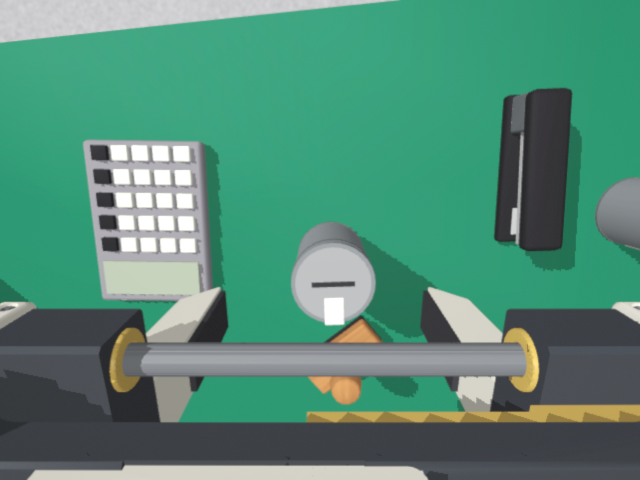

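>>> servo_tool --targets "-17 6.5 -30 0;0 0 0 0"

```text
time: 19.0
tool_pos: [0.5025, -0.023, 0.2277]
tool_rot: [3.139, -0.075, 3.049]
contact_force: [0.9, -0.7, -0.5]
opening: 0.0919
```

```bash
python3 -c "
from h import *
go(.5025,-.023,.13,-.08+np.pi)"
```

```text
t 19.0 pos [ 0.5025 -0.023   0.2277] rot [ 3.139 -0.075  3.049] F [ 0.88 -0.72 -0.51] T [ 0.1   -0.058 -0.02 ] eff [  0.17 -43.46 -24.95   0.     0.68   0.09] open 0.0919 q6 -1.67
tool delta mm [-7.4 -0.2 97.4] turn -0.012
```

>>> servo_tool --targets "-3 0 30 0;-3 0 30 0;-2 0 30 0;0 0 0 0;0 0 0 0"

```text
time: 19.62
tool_pos: [0.5007, -0.0228, 0.1332]
tool_rot: [3.139, -0.079, 3.055]
contact_force: [-0.3, -0.2, 0.5]
opening: 0.0919
```

```bash
python3 -c "
from h import *
go(.5025,-.023,.066,-.092+np.pi)
p=cams.read_camera('side');save('s7',p);cv2.imwrite('pics/s7c.png',cv2.resize(p['color'][200:360,230:390,::-1],None,fx=4,fy=4))"
```

```text
t 19.62 pos [ 0.5007 -0.0228  0.1332] rot [ 3.139 -0.079  3.055] F [-0.25 -0.17  0.51] T [ 0.009 -0.073 -0.022] eff [  0.   -43.93 -19.76  -0.06   0.44   0.  ] open 0.0919 q6 -1.68
tool delta mm [-7.1 -0.2 66.8] turn 0.005
```

View pics/s7c.png

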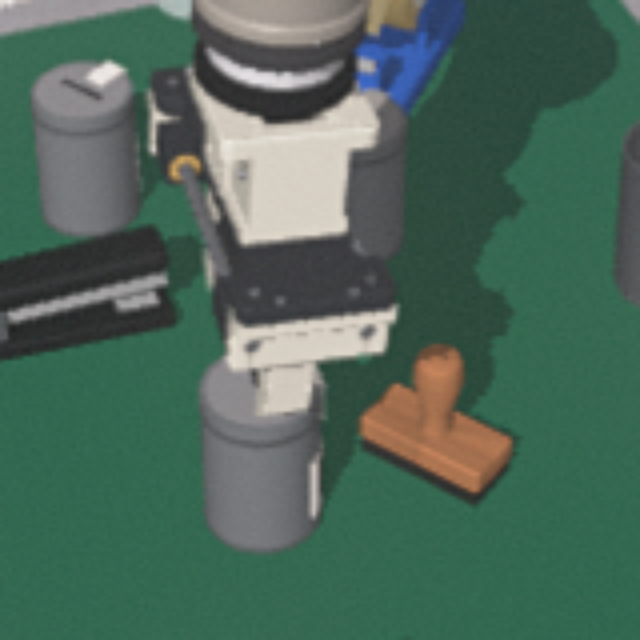

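>>> servo_tool --targets "-4 0 25 0;-3 0 25 0;-1 0 15 0;0 0 0 0;0 0 0 0"

```text
time: 20.3
tool_pos: [0.5073, -0.0237, 0.0716]
tool_rot: [3.14, -0.068, 3.055]
contact_force: [0.4, -0.7, -0.2]
opening: 0.0917
```

```bash
python3 -c "
from h import *
go(.5025,-.023,.066,-.092+np.pi)"
```

```text
t 20.3 pos [ 0.5073 -0.0237  0.0716] rot [ 3.14  -0.068  3.055] F [ 0.36 -0.72 -0.24] T [-0.011 -0.021 -0.011] eff [-1.000e-02 -4.622e+01 -1.756e+01 -6.000e-02  3.900e-01  0.000e+00] open 0.0917 q6 -1.67
tool delta mm [4.4 0.3 5.9] turn 0.006
```

>>> servo_tool --targets "4.5 0 5 0;0 0 0 0"

```text
time: 20.55
tool_pos: [0.5027, -0.0234, 0.0679]
tool_rot: [3.141, -0.066, 3.056]
contact_force: [0.5, 0.1, 0.1]
opening: 0.092
```

>>> servo_tool --targets "0 0 0 0;0 0 0 0;0 0 0 0;0 0 0 0;0 0 0 0" --hand 0 --squeeze 40

```text
time: 21.18
tool_pos: [0.5031, -0.0234, 0.0684]
tool_rot: [3.141, -0.065, 3.055]
contact_force: [-0.3, 0.2, 0.7]
opening: 0.0615
```

```bash
python3 -c "
from h import *
go(.5025,-.023,.066,-.092+np.pi)"
```

```text
t 21.18 pos [ 0.5031 -0.0234  0.0684] rot [ 3.141 -0.065  3.055] F [-0.29  0.2   0.67] T [-0.048  0.011  0.005] eff [-7.000e-02 -4.624e+01 -1.755e+01 -3.000e-02  3.400e-01 -1.000e-02] open 0.0615 q6 -1.67
tool delta mm [0.5 0.3 2.5] turn 0.006
```

>>> servo_tool --targets "0 0 -10 0;0 0 -15 0;0 0 -15 0;0 0 0 0;0 0 0 0;0 0 0 0;0 0 0 0;0 0 0 0"

```text
time: 22.18
tool_pos: [0.5042, -0.0235, 0.1085]
tool_rot: [3.14, -0.07, 3.055]
contact_force: [0.6, -0.4, -2.0]
opening: 0.0614
```

```bash
python3 -c "
from h import *
go(.5025,-.023,.066,-.092+np.pi)
a=[]
for i in range(12): p=cams.read_camera('side');a.append(telemetry.observe()['contact_force'])
print(np.mean(a[2:],0),np.std(a,0))
save('s8',p);cv2.imwrite('pics/s8c.png',cv2.resize(p['color'][200:360,230:390,::-1],None,fx=4,fy=4))"
```

```text
t 22.18 pos [ 0.5042 -0.0235  0.1085] rot [ 3.14  -0.07   3.055] F [ 0.58 -0.4  -2.  ] T [ 0.042 -0.052 -0.055] eff [  0.   -46.83 -20.04  -0.06   0.46   0.  ] open 0.0614 q6 -1.68
tool delta mm [-1.3  0.2 42.5] turn 0.006
[ 0.37373212  0.0448806  -2.54140925] [0.63103348 0.54975545 0.52435491]
```

View pics/s8c.png

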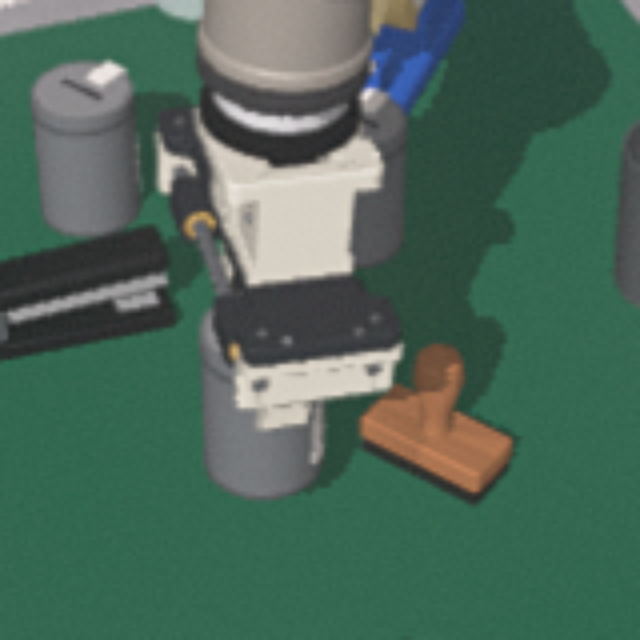

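>>> servo_tool --targets "0 0 12 0;0 0 12 0;0 0 9 0;0 0 4 0;0 0 3 0"

```text
time: 23.4
tool_pos: [0.5012, -0.023, 0.0682]
tool_rot: [3.14, -0.07, 3.056]
contact_force: [-11.2, 5.9, 46.8]
opening: 0.0617
```

```bash
python3 -c "
from h import *
for i in range(2): p=cams.read_camera('side');go(.5025,-.023,.068,-.092+np.pi)"
```

```text
t 23.45 pos [ 0.5013 -0.0229  0.0683] rot [ 3.14  -0.069  3.056] F [-6.66  1.38 20.23] T [ 2.540e-01  1.339e+00 -1.000e-03] eff [-8.400e-01 -3.685e+01 -1.665e+01 -1.000e-02 -2.030e+00  5.000e-02] open 0.0614 q6 -1.67
tool delta mm [-1.3  0.   0.2] turn 0.006
t 23.5 pos [ 0.5012 -0.023   0.0683] rot [ 3.14  -0.069  3.056] F [-6.71  2.66 21.13] T [0.239 1.313 0.008] eff [-8.800e-01 -3.654e+01 -1.675e+01 -3.000e-02 -2.170e+00  4.000e-02] open 0.0618 q6 -1.67
tool delta mm [-1.3  0.1  0.2] turn 0.006
```

>>> servo_tool --targets "0 0 0 0;0 0 0 0;0 0 0 0;0 0 0 0;0 0 -20 0;0 0 -40 0;0 0 -50 0;0 0 -45 0;0 0 -20 0;0 0 0 0" --hand 1

```text
time: 24.75
tool_pos: [0.5137, -0.0244, 0.2472]
tool_rot: [3.14, -0.07, 3.056]
contact_force: [0.9, -0.2, -0.6]
opening: 0.0918
```

```bash
python3 -c "
from h import *
go(.489,.262,.24,.571+np.pi)
p=cams.read_camera('wrist');save('w9',p)"
```

```text
t 24.75 pos [ 0.5137 -0.0244  0.2472] rot [ 3.14  -0.07   3.056] F [ 0.87 -0.18 -0.57] T [ 0.04  -0.038 -0.006] eff [ 4.000e-02 -4.520e+01 -2.546e+01 -7.000e-02  6.700e-01  0.000e+00] open 0.0918 q6 -1.68
tool delta mm [ 48.6 283.2  11.1] turn -0.657
```

View pics/w9.png

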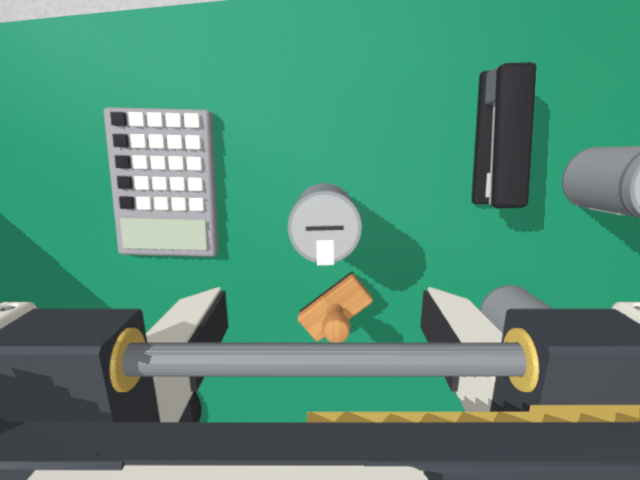

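>>> servo_tool --targets "3.5 20 0 0;3.5 20 0 0;3.5 20 0 0;3.5 20 0 0;3.5 20 0 0;3.5 20 0 0;3.5 20 0 0;3.5 20 0 0;3.5 20 0 0;3.5 20 0 0;3.5 20 0 0;3.5 20 0 0;3.5 20 0 0;3.5 20 0 0;0 0 0 -0.15;0 0 0 -0.15;0 0 0 -0.15;0 0 0 -0.15;0 0 0 -0.05;0 0 0 0"

```text
time: 27.3
tool_pos: [0.4619, 0.2892, 0.2209]
tool_rot: [3.066, -0.108, -2.543]
contact_force: [0.1, 0.2, 0.8]
opening: 0.0918
```

```bash
python3 -c "
from h import *
go(.489,.262,.23,.571+np.pi)
p=cams.read_camera('wrist');save('w10',p);print(proj(p,[.489,.262,.09]))"
```

```text
t 27.3 pos [0.4619 0.2892 0.2209] rot [ 3.066 -0.108 -2.543] F [0.15 0.24 0.79] T [ 0.011 -0.087  0.018] eff [ -0.16 -48.67 -23.99   0.17   0.64  -0.28] open 0.0918 q6 -1.79
tool delta mm [ -6.  -36.9 -12.7] turn 0.028
[262.57984334 265.65842038]
```

View pics/w10.png

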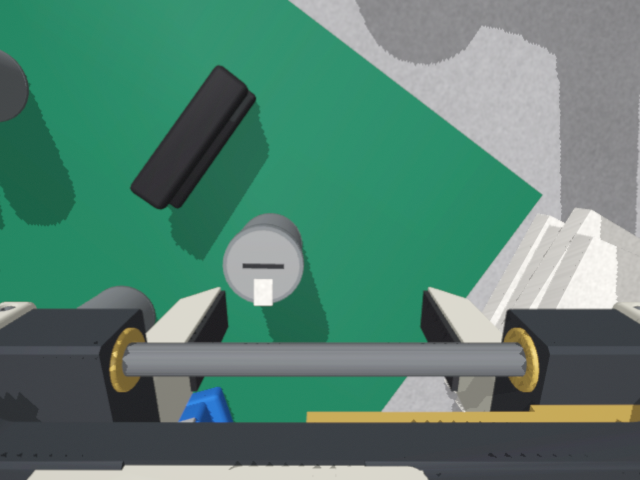

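>>> servo_tool --targets "-6 -35 -10 0.02;0 0 0 0"

```text
time: 27.6
tool_pos: [0.4868, 0.2641, 0.2264]
tool_rot: [3.068, -0.112, -2.564]
contact_force: [-0.4, 0.9, 0.0]
opening: 0.0917
```

```bash
cat >> h.py <<'E'
def tilt():
    s=telemetry.observe();R=Ro.from_euler('xyz',s['tool_rot']).as_matrix()
    print('toolz xy',R[:2,2].round(4),'q',s['qpos'].round(4),'sum',(s['qpos'][1]+s['qpos'][2]+s['qpos'][4]).round(4))
E
python3 -c "
from h import *
go(.489,.262,.23,.571+np.pi);tilt()"
```

```text
t 27.6 pos [0.4868 0.2641 0.2264] rot [ 3.068 -0.112 -2.564] F [-0.45  0.92  0.03] T [ 0.072 -0.066 -0.033] eff [ -1.15 -49.53 -24.69  -0.13   0.67  -0.17] open 0.0917 q6 -1.82
tool delta mm [-0.3 -2.7 -3.9] turn 0.006
toolz xy [-0.134   0.0009] q [ 0.3339  0.4743  1.3648  0.0452  1.4294 -1.8192] sum 3.2685
```

>>> servo_tool --targets "0 0 30 0"

```text
time: 27.72
tool_pos: [0.4835, 0.265, 0.1976]
tool_rot: [3.068, -0.108, -2.566]
contact_force: [-0.1, 1.2, -0.4]
opening: 0.0919
```

```bash
python3 -c "
from h import *
tilt();go(.489,.262,.23,.571+np.pi);cams.read_camera('side');cams.read_camera('side');cams.read_camera('side');tilt();go(.489,.262,.23,.571+np.pi)"
```

```text
toolz xy [-0.1304  0.0028] q [ 0.3369  0.4908  1.4194  0.0468  1.3541 -1.8188] sum 3.2644
t 27.73 pos [0.4835 0.265  0.1976] rot [ 3.068 -0.108 -2.566] F [-0.06  1.17 -0.41] T [ 0.109 -0.048  0.031] eff [-3.300e-01 -5.238e+01 -2.577e+01  1.300e-01  1.810e+00  1.000e-02] open 0.0919 q6 -1.82
tool delta mm [  0.5  -3.1 -32.8] turn 0.005
toolz xy [-0.138  -0.0003] q [ 0.3373  0.4934  1.4224  0.0465  1.3569 -1.8194] sum 3.2726
t 27.88 pos [0.4813 0.2644 0.1954] rot [ 3.066 -0.116 -2.564] F [ 0.09 -0.58  1.2 ] T [ 0.108 -0.024  0.04 ] eff [-1.200e-01 -4.840e+01 -2.218e+01  1.400e-01  4.600e-01  2.000e-02] open 0.0919 q6 -1.82
tool delta mm [ -1.1  -3.6 -35.3] turn 0.006
```

>>> servo_tool --targets "0 -4 -60 0"

```text
time: 28.0
tool_pos: [0.4891, 0.261, 0.252]
tool_rot: [3.064, -0.126, -2.563]
contact_force: [0.6, 0.8, 0.4]
opening: 0.0918
```

```bash
python3 -c "
from h import *
tilt();
for i in range(3):cams.read_camera('side');tilt()
go(.489,.262,.23,.571+np.pi)"
```

```text
toolz xy [-0.1478 -0.0034] q [ 0.3273  0.4663  1.3083  0.0444  1.5088 -1.8228] sum 3.2833
toolz xy [-0.1298  0.0023] q [ 0.3261  0.4573  1.2905  0.0439  1.5164 -1.823 ] sum 3.2643
toolz xy [-0.127   0.0035] q [ 0.3263  0.4576  1.2946  0.0441  1.5091 -1.8229] sum 3.2612
toolz xy [-0.1305  0.0025] q [ 0.3265  0.4593  1.2994  0.0443  1.5062 -1.8228] sum 3.2649
t 28.15 pos [0.4933 0.2619 0.2586] rot [ 3.068 -0.109 -2.565] F [-0.26 -0.18 -0.54] T [ 0.053 -0.033 -0.009] eff [ -0.23 -50.89 -26.28   0.11   0.96  -0.  ] open 0.0916 q6 -1.82
tool delta mm [ 0.5  0.3 28.9] turn 0.006
```

>>> servo_tool --targets "0 0 55 0;0 0 0 0"

```text
time: 28.4
tool_pos: [0.4858, 0.2627, 0.2043]
tool_rot: [3.069, -0.107, -2.565]
contact_force: [1.1, -0.2, 0.7]
opening: 0.0915
```

```bash
python3 -c "
from h import *
tilt();
for i in range(2):cams.read_camera('side');tilt()
go(.489,.262,.23,.571+np.pi)"
```

```text
toolz xy [-0.1288  0.0032] q [ 0.3319  0.486   1.4079  0.046   1.369  -1.8239] sum 3.263
toolz xy [-0.1226  0.0054] q [ 0.3318  0.4837  1.4024  0.046   1.3702 -1.8239] sum 3.2563
toolz xy [-0.1196  0.0064] q [ 0.3316  0.4827  1.4     0.0459  1.3705 -1.824 ] sum 3.2531
t 28.5 pos [0.489  0.2637 0.2086] rot [ 3.071 -0.097 -2.565] F [0.08 0.13 1.09] T [ 0.04  -0.032 -0.005] eff [ 1.000e-01 -4.754e+01 -2.204e+01  1.500e-01  5.800e-01  2.000e-02] open 0.0919 q6 -1.82
tool delta mm [  3.    0.1 -21.2] turn 0.006
```

>>> servo_tool --targets "3 0 -50 0"

```text
time: 28.62
tool_pos: [0.4916, 0.2616, 0.258]
tool_rot: [3.07, -0.102, -2.565]
contact_force: [0.8, 0.2, 0.4]
opening: 0.092
```

```bash
python3 -c "
from h import *
for i in range(3):cams.read_camera('side')
tilt();go(.489,.262,.23,.571+np.pi)"
```

```text
toolz xy [-0.1106  0.0095] q [ 0.3265  0.4464  1.3048  0.0447  1.4925 -1.8233] sum 3.2437
t 28.77 pos [0.4947 0.2625 0.2634] rot [ 3.073 -0.088 -2.565] F [ 0.3   0.23 -0.73] T [ 0.102 -0.069 -0.017] eff [-5.000e-02 -5.021e+01 -2.615e+01  1.400e-01  8.400e-01  1.000e-02] open 0.0918 q6 -1.82
tool delta mm [ 2.   0.4 33.9] turn 0.005
```

>>> servo_tool --targets "0 0 60 0;0 0 0 0;0 0 60 0;0 0 0 0"

```text
time: 29.28
tool_pos: [0.486, 0.2652, 0.1501]
tool_rot: [3.076, -0.076, -2.566]
contact_force: [0.3, -0.6, 0.8]
opening: 0.0915
```

```bash
python3 -c "
from h import *
tilt();
for i in range(2):cams.read_camera('side');tilt()
go(.489,.262,.23,.571+np.pi)"
```

```text
toolz xy [-0.0995  0.0135] q [ 0.3358  0.5233  1.5027  0.0488  1.2057 -1.8277] sum 3.2317
toolz xy [-0.0912  0.0164] q [ 0.3357  0.5201  1.4966  0.0488  1.2062 -1.8277] sum 3.2228
toolz xy [-0.088   0.0175] q [ 0.3355  0.5186  1.495   0.0488  1.2058 -1.8277] sum 3.2195
t 29.38 pos [0.49   0.2665 0.155 ] rot [ 3.079 -0.064 -2.566] F [ 0.02  0.41 -0.05] T [ 0.09   0.025 -0.015] eff [ 1.100e-01 -4.715e+01 -2.029e+01  1.400e-01  5.100e-01  1.000e-02] open 0.0915 q6 -1.83
tool delta mm [  8.1   1.5 -74.7] turn 0.004
```

>>> servo_tool --targets "4 0 -60 0"

```text
time: 29.5
tool_pos: [0.4915, 0.2631, 0.2143]
tool_rot: [3.078, -0.069, -2.566]
contact_force: [1.6, 0.3, 1.3]
opening: 0.0919
```

```bash
python3 -c "
from h import *
for i in range(3):cams.read_camera('side')
tilt();go(.489,.262,.23,.571+np.pi)"
```

```text
toolz xy [-0.0754  0.0218] q [ 0.3289  0.4567  1.4042  0.0462  1.3454 -1.827 ] sum 3.2063
t 29.65 pos [0.4953 0.2643 0.2209] rot [ 3.082 -0.052 -2.567] F [-0.07 -0.02 -0.54] T [ 0.052 -0.002 -0.016] eff [-4.000e-02 -4.993e+01 -2.527e+01  1.400e-01  6.600e-01  1.000e-02] open 0.0921 q6 -1.83
tool delta mm [ 7.   2.1 -8.6] turn 0.004
```

>>> servo_tool --targets "3 1 -40 0"

```text
time: 29.78
tool_pos: [0.4946, 0.2623, 0.2612]
tool_rot: [3.081, -0.055, -2.567]
contact_force: [0.4, -0.8, 0.3]
opening: 0.0916
```

```bash
python3 -c "
from h import *
for i in range(3):cams.read_camera('side')
tilt();go(.489,.262,.23,.571+np.pi)"
```

```text
toolz xy [-0.0675  0.0245] q [ 0.3261  0.4227  1.3341  0.0452  1.4411 -1.8253] sum 3.1979
t 29.93 pos [0.497  0.2631 0.2653] rot [ 3.084 -0.043 -2.567] F [ 0.97  0.39 -0.75] T [ 0.063  0.039 -0.013] eff [-2.000e-02 -4.939e+01 -2.632e+01  1.500e-01  5.600e-01  1.000e-02] open 0.0915 q6 -1.83
tool delta mm [ 5.7  1.4 35.8] turn 0.004
```

>>> servo_tool --targets "0 0 60 0;0 0 0 0;0 0 60 0;0 0 0 0"

```text
time: 30.42
tool_pos: [0.4926, 0.2671, 0.1509]
tool_rot: [3.086, -0.034, -2.567]
contact_force: [-0.1, -0.8, 0.2]
opening: 0.0918
```

```bash
python3 -c "
from h import *
for i in range(2):cams.read_camera('side')
tilt()
go(.489,.262,.066,.571+np.pi)"
```

```text
toolz xy [-0.0473  0.0316] q [ 0.3351  0.5061  1.5122  0.0496  1.1581 -1.83  ] sum 3.1764
t 30.52 pos [0.4964 0.2684 0.1559] rot [ 3.089 -0.023 -2.567] F [0.63 0.35 1.22] T [ 0.06  -0.019  0.016] eff [ 1.000e-01 -4.667e+01 -2.047e+01  1.400e-01  3.200e-01  1.000e-02] open 0.0919 q6 -1.83
tool delta mm [ 7.7 -6.  89.9] turn 0.003
```

>>> servo_tool --targets "4 -3 25 0;4 -3 25 0;0 0 25 0;0 0 12 0;0 0 0 0"

```text
time: 31.15
tool_pos: [0.5015, 0.2655, 0.084]
tool_rot: [3.097, 0.007, -2.568]
contact_force: [-0.1, -0.4, -0.1]
opening: 0.0921
```

```bash
python3 -c "
from h import *
for i in range(2):cams.read_camera('side')
tilt()
go(.489,.262,.066,.571+np.pi)"
```

```text
toolz xy [-0.0177  0.0418] q [ 0.3274  0.5829  1.6041  0.0553  0.9587 -1.8494] sum 3.1456
t 31.25 pos [0.5018 0.2656 0.0844] rot [ 3.097  0.008 -2.568] F [-0.59 -0.72  0.23] T [ 0.037  0.04  -0.021] eff [-1.000e-02 -4.986e+01 -1.953e+01  1.300e-01  1.200e-01  0.000e+00] open 0.0921 q6 -1.85
tool delta mm [12.8  3.1 18.5] turn 0.003
```

>>> servo_tool --targets "13 3 5 0;0 0 12 0;0 0 0 0"

```text
time: 31.62
tool_pos: [0.4911, 0.2626, 0.0699]
tool_rot: [3.098, 0.014, -2.568]
contact_force: [0.6, 1.1, 0.3]
opening: 0.0917
```

```bash
python3 -c "
from h import *
for i in range(2):cams.read_camera('side')
tilt()
go(.489,.262,.066,.571+np.pi)"
```

```text
toolz xy [-0.011   0.0441] q [ 0.3283  0.5838  1.6525  0.0578  0.9022 -1.8525] sum 3.1386
t 31.73 pos [0.4916 0.2627 0.0705] rot [ 3.099  0.015 -2.568] F [-0.63  0.66  0.4 ] T [0.052 0.026 0.036] eff [ 3.000e-02 -4.929e+01 -1.860e+01  1.200e-01  7.000e-02  0.000e+00] open 0.0916 q6 -1.85
tool delta mm [2.6 0.6 4.5] turn 0.003
```

>>> servo_tool --targets "2.5 0.5 5 0;0 0 0 0"

```text
time: 31.98
tool_pos: [0.4895, 0.2621, 0.0654]
tool_rot: [3.099, 0.015, -2.568]
contact_force: [-0.1, -0.2, -0.9]
opening: 0.0917
```

>>> servo_tool --targets "0 0 0 0;0 0 0 0;0 0 0 0;0 0 0 0;0 0 0 0" --hand 0 --squeeze 45

```text
time: 32.6
tool_pos: [0.4898, 0.2621, 0.0657]
tool_rot: [3.099, 0.016, -2.568]
contact_force: [0.1, 1.0, -0.3]
opening: 0.0621
```

```bash
python3 -c "
from h import *
tilt()
go(.489,.262,.066,.571+np.pi)"
```

```text
toolz xy [-0.0099  0.0443] q [ 0.3285  0.5877  1.6627  0.0582  0.8871 -1.8534] sum 3.1375
t 32.6 pos [0.4898 0.2621 0.0657] rot [ 3.099  0.016 -2.568] F [ 0.05  0.99 -0.26] T [-0.047 -0.014  0.026] eff [ -0.1  -49.65 -18.74   0.17   0.05  -0.  ] open 0.0621 q6 -1.85
tool delta mm [ 0.7  0.3 -0.3] turn 0.003
```

>>> servo_tool --targets "0 0 -10 0;0 0 -15 0;0 0 -15 0;0 0 0 0;0 0 0 0"

```text
time: 33.22
tool_pos: [0.4892, 0.2599, 0.1076]
tool_rot: [3.098, 0.013, -2.568]
contact_force: [0.9, 0.1, -5.4]
opening: 0.0618
```

```bash
python3 -c "
from h import *
tilt()
go(.489,.262,.066,.571+np.pi)
a=[]
for i in range(8): p=cams.read_camera('side');a.append(telemetry.observe()['contact_force'])
print(np.mean(a[2:],0),np.std(a,0))
q=cams.read_camera('scene');save('s11',p);cv2.imwrite('pics/s11c.png',np.hstack([cv2.resize(x['color'][v:v+120,u:u+120,::-1],(390,390)) for x,u,v in((p,190,160),(q,330,150))]))"
```

```text
toolz xy [-0.0124  0.0434] q [ 0.3249  0.5287  1.6278  0.0542  0.9836 -1.8502] sum 3.1401
t 33.23 pos [0.4892 0.2599 0.1076] rot [ 3.098  0.013 -2.568] F [ 0.87  0.13 -5.35] T [0.015 0.058 0.028] eff [-2.000e-02 -5.173e+01 -2.215e+01  1.900e-01  6.000e-02  0.000e+00] open 0.0618 q6 -1.85
tool delta mm [-0.4  0.1 41.7] turn 0.003
[-0.17717186  0.24175247 -5.37940137] [0.51295345 0.32247341 0.33597183]
```

View pics/s11c.png

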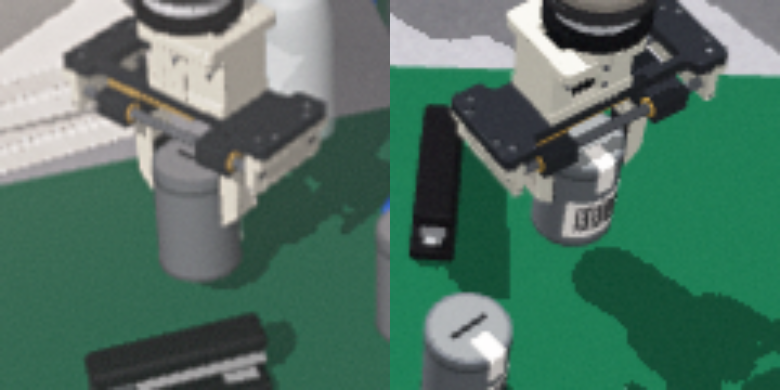

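>>> servo_tool --targets "0 0 -55 0"

```text
time: 33.8
tool_pos: [0.4874, 0.2566, 0.1588]
tool_rot: [3.096, 0.003, -2.567]
contact_force: [0.3, 1.3, -4.2]
opening: 0.0618
```

```bash
python3 -c "
from h import *
for i in range(3):cams.read_camera('side')
tilt()"
```

```text
toolz xy [-0.0065  0.0454] q [ 0.3203  0.4596  1.5639  0.0504  1.1104 -1.8471] sum 3.1339
```

>>> servo_tool --targets "0 0 -55 0"

```text
time: 34.08
tool_pos: [0.4891, 0.2546, 0.2154]
tool_rot: [3.097, 0.008, -2.568]
contact_force: [0.8, 1.1, -6.4]
opening: 0.0621
```

```bash
python3 -c "
from h import *
for i in range(3):cams.read_camera('side')
tilt()
go(.564,-.272,.23,.17+np.pi)"
```

```text
toolz xy [-0.002   0.0469] q [ 0.3157  0.4033  1.4869  0.0478  1.2392 -1.8448] sum 3.1293
t 34.23 pos [0.4932 0.2559 0.2214] rot [ 3.101  0.024 -2.568] F [-0.11 -0.12 -5.81] T [-0.01  -0.    -0.006] eff [-0.000e+00 -5.113e+01 -2.765e+01  2.100e-01  3.200e-01  1.000e-02] open 0.0619 q6 -1.84
tool delta mm [ 226.9 -480.8  -33.4] turn 0.404
```

>>> servo_tool --targets "15 -32 -3 0;15 -32 -3 0;15 -32 -3 0;15 -32 -3 0;15 -32 -3 0;15 -32 -3 0"

```text
time: 34.98
tool_pos: [0.515, 0.0414, 0.2137]
tool_rot: [3.088, 0.001, -2.562]
contact_force: [-0.1, -0.6, -4.7]
opening: 0.0619
```

```bash
python3 -c "
from h import *
tilt()
for i in range(3):cams.read_camera('side')
tilt()
go(.564,-.272,.22,.17+np.pi)"
```

```text
toolz xy [-0.0285  0.0456] q [-0.0937  0.3647  1.5697  0.0452  1.2402 -2.2592] sum 3.1746
toolz xy [-0.0283  0.0455] q [-0.0943  0.3649  1.569   0.0451  1.2405 -2.2567] sum 3.1744
t 35.12 pos [0.5153 0.041  0.2138] rot [ 3.088e+00  1.000e-03 -2.565e+00] F [ 0.51  0.98 -4.36] T [ 0.103 -0.053 -0.02 ] eff [ -1.41 -46.18 -25.6   -0.15   0.18  -0.18] open 0.062 q6 -2.26
tool delta mm [ 129.7 -288.3  -21.8] turn 0.406
```

>>> servo_tool --targets "0 0 -3 0.1;0 0 -3 0.1;0 0 -3 0.1;0 0 -3 0.1;0 0 0 0"

```text
time: 35.75
tool_pos: [0.5109, 0.045, 0.2174]
tool_rot: [3.086, -0.035, -2.973]
contact_force: [-0.5, 0.3, -6.0]
opening: 0.0619
```

```bash
python3 -c "
from h import *
for i in range(2):cams.read_camera('side')
tilt()
go(.564,-.272,.22,.17+np.pi)"
```

```text
toolz xy [-0.0442  0.0488] q [-0.0891  0.3629  1.5622  0.0468  1.2653 -1.8434] sum 3.1903
t 35.85 pos [0.5109 0.0447 0.2174] rot [ 3.086 -0.035 -2.972] F [-0.37 -0.96 -4.97] T [ 0.019 -0.098  0.024] eff [  0.06 -46.01 -25.27   0.23   0.36   0.09] open 0.0619 q6 -1.84
tool delta mm [   1.1 -320.5  -20.4] turn -0.001
```

>>> servo_tool --targets "0 -30 -3 0;0 -30 -3 0;0 -30 -3 0;0 -30 -3 0;0 -30 -3 0;0 -30 -3 0;0 -30 -3 0;0 -30 -3 0"

```text
time: 36.85
tool_pos: [0.5538, -0.1944, 0.2228]
tool_rot: [3.08, -0.04, -2.951]
contact_force: [-0.4, -0.8, -5.6]
opening: 0.0619
```

```bash
python3 -c "
from h import *
for i in range(3):cams.read_camera('side')
tilt()
go(.564,-.272,.22,.17+np.pi)"
```

```text
toolz xy [-0.0507  0.0526] q [-0.481   0.5074  1.3152  0.0236  1.3884 -2.2437] sum 3.211
t 37.0 pos [ 0.5536 -0.1948  0.2224] rot [ 3.08  -0.04  -2.954] F [-0.41  0.19 -6.23] T [ 0.004 -0.044 -0.004] eff [ -1.38 -54.45 -27.11  -0.23   0.33  -0.11] open 0.0617 q6 -2.24
tool delta mm [  4.1 -77.8  -2.1] turn 0.018
```

>>> servo_tool --targets "1 -25 0 0;1 -25 0 0;1 -23 0 0;0 0 0 0.02;0 0 0 0"

```text
time: 37.62
tool_pos: [0.5644, -0.2662, 0.2157]
tool_rot: [3.077, -0.043, -2.967]
contact_force: [-0.3, -0.3, -4.9]
opening: 0.0617
```

```bash
python3 -c "
from h import *
p=cams.read_camera('side');p=cams.read_camera('side');q=cams.read_camera('scene')
tilt()
go(.564,-.272,.1835,.17+np.pi)
cv2.imwrite('pics/s12.png',np.hstack([cv2.resize(x['color'][v:v+200,u:u+200,::-1],(400,400)) for x,u,v in((p,330,230),(q,70,130))]))"
```

```text
toolz xy [-0.0534  0.055 ] q [-0.5718  0.5864  1.1961  0.0175  1.4339 -2.3194] sum 3.2164
t 37.77 pos [ 0.5645 -0.2662  0.2161] rot [ 3.078 -0.043 -2.966] F [-0.19 -0.14 -4.45] T [-0.014 -0.056 -0.043] eff [-2.400e-01 -5.868e+01 -2.665e+01 -1.000e-02  5.000e-01  1.000e-02] open 0.0618 q6 -2.32
tool delta mm [ 0.1 -7.7 32.2] turn 0.005
```

View pics/s12.png

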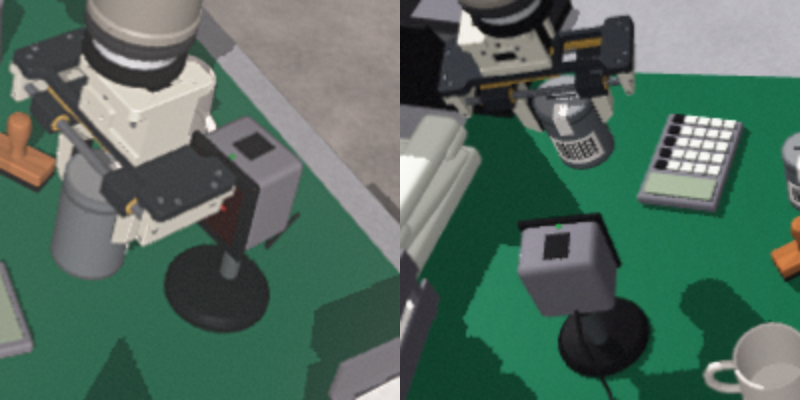

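>>> servo_tool --targets "0 -4 16 0;0 0 0 0;0 -4 16 0;0 0 0 0;0 0 0 0;0 0 0 0"

```text
time: 38.52
tool_pos: [0.5641, -0.2715, 0.1811]
tool_rot: [3.077, -0.044, -2.965]
contact_force: [-0.2, 0.8, -6.1]
opening: 0.0618
```

```bash
python3 -c "
from h import *
p=cams.read_camera('side');p=cams.read_camera('side');q=cams.read_camera('scene')
tilt()
go(.564,-.272,.1835,.17+np.pi)
for n,c in(('side',p),('scene',q)):
    for l in cams.cut_out(c,'tin_a'):
        e=l['extent'];print(n,round(l['score'],2),np.round(e))
    print(n,'expect mid',proj(c,[.564,-.272,.163]),'P',proj(c,[.5025,-.023,.045]),'Q',proj(c,[.634,.177,.045]))
save('side13',p);save('scene13',q)
cv2.imwrite('pics/s13.png',np.hstack([cv2.resize(x['color'][v:v+200,u:u+200,::-1],(400,400)) for x,u,v in((p,330,230),(q,70,130))]))"
```

```text
toolz xy [-0.0538  0.0554] q [-0.5791  0.6162  1.2402  0.0173  1.3606 -2.3297] sum 3.217
t 38.67 pos [ 0.5642 -0.2715  0.1813] rot [ 3.078 -0.043 -2.965] F [ 0.67  0.09 -5.4 ] T [-0.041 -0.102  0.039] eff [-2.000e-02 -5.948e+01 -2.587e+01  1.000e-02  5.200e-01  1.000e-02] open 0.0621 q6 -2.33
tool delta mm [ 0.3 -0.3 -2.2] turn 0.007
side 0.94 [373. 354.  34.  62.]
side 0.86 [321. 245.  28.  48.]
side 0.72 [296. 313.  28.  54.]
side 0.4 [431. 278.  19.  36.]
side 0.2 [447. 342.  69. 108.]
side expect mid [378.09525126 351.88114397] P [294.44081737 312.05358993] Q [318.31530518 243.7420474 ]
scene 0.88 [276. 215.  26.  39.]
scene 0.84 [352. 260.  26.  45.]
scene 0.67 [158. 202.  41.  46.]
scene expect mid [157.91815832 201.52144528] P [273.99942071 216.45420892] Q [352.91675061 262.00658304]
```

View pics/s13.png

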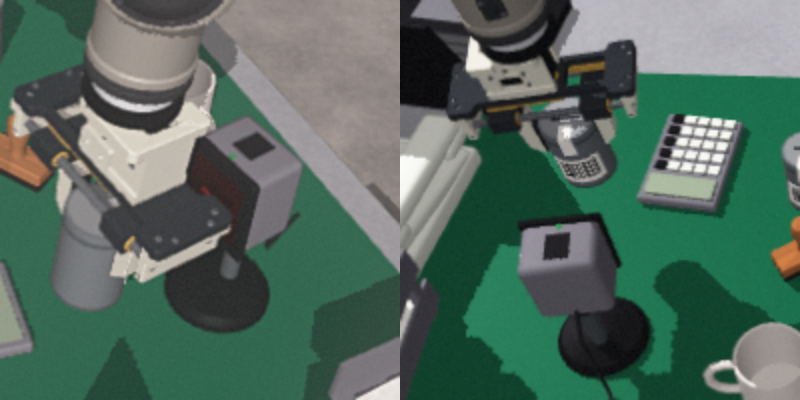

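View pics/scene13.png

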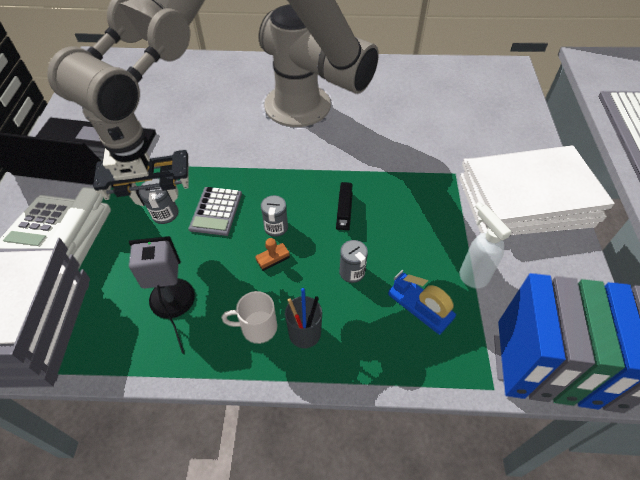

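```bash
python3 -c "
from h import *
s=telemetry.observe();print(s['time'],s['tool_pos'],s['opening'],s['qvel'].round(3));print(robot.hand_in())"
```

```text
38.775 [ 0.56410666 -0.27149571  0.18120788] 0.06224821629951401 [-0.002  0.001  0.002 -0.002  0.001  0.   ]
the job is handed in; nothing more can be done
None
```

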